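# Change the vice set-up from parallels to V-block

### The arm

A 7-joint arm with a two-finger parallel gripper is mounted at the origin on a cart in front of the work surface, level with it; the furniture and walls round the work are solid. World frame = base frame: x ahead of the robot, y to its left, z up, the work surface at z = 0. Lengths are in m, angles in rad, forces in N, time in s.
With the tool pointing down it reaches from about 0.35 to 0.9 m from the base axis. Payload 8.1 kg.
Tool frame: the origin (TCP) lies on the centre line of the jaws, within the pads' length; the fingertips stand 17 mm ahead of it and the grasp point (between the pads) lies 2 mm behind it; z points along the fingers, y is the direction in which the jaws open and shut (so a half turn about z gives the same grasp; the last joint's range is limited). The gripper opens to 92 mm and grips with 3 to 60 N. Pads are 19 mm wide; open, the fingers measure 130 mm over their backs; the gripper's body (75 mm by 190 mm) begins 47 mm behind the grasp point.
Start: joints at [1.059, 0.434, 0.025, 1.573, -0.012, 1.134, -0.075], TCP at [0.248, -0.574, 0.244] pointing down, gripper open.
Joint ranges: [-2.62, 2.62], [-0.44, 2.09], [-1.27, 1.32], [0.08, 2.57], [-1.32, 4.46], [0.12, 2], [-2.74, 2.74]. Speed limits (rad/s): [2.22, 2.22, 3.01, 3.01, 3.14, 3.14, 3.14].

### API

Orientations are given as a rotation vector (axis times angle).
In Python, from cell import arm, imaging, job gives the robot as it stands.
- The arm moves only by the tool jog_arm, never from a script. Its argument "moves" is a list of rows, each an object with "fingers": the closure, from -1 (fully open) to 1 (shut); "xyz": the shift along the tool's x, y, z in cm, a list of three; "angular": the turn, a rotation vector about the tool's x, y, z in rad, a list of three. In form: [{"fingers": fingers, "xyz": [dx, dy, dz], "angular": [ax, ay, az]}, ...]. A call has 1 to 12 rows; each row is the pose to reach, as a shift and turn from the pose commanded when the call began, along the tool's axes at that moment; what a row does not reach only later rows make up. A row lasts 1/8 s, in which the tool goes at most 62.5 mm and 10.7 degrees, less where a joint would pass 70% of its speed; a pose out of reach is approached as far as the arm can. A call with a gripper value outside its range is refused whole. The fingers move at their own pace and stop on an object; "grip_force" is the grip in N (left out, the last holds). Time passes only in rows, so rows that repeat a pose let the fingers close. It gives the time, the measured TCP pose, the force and the opening at its end, in the units of the state.
- arm.observe(): the state, without advancing time (a new reading comes with each control period).
- imaging.get_image(name): name is "scene" or "top" or "wrist"; returns the picture (400x640x3 uint8, red, green, blue); there is no depth.
- imaging.camera_params(name): a dict with "fx", "fy", "cx", "cy" (pixels), "rvec" (rotation vector, rad) and "tvec" (3), from world to camera coordinates, as OpenCV has them; the wrist camera has in their place "hand_eye" (4x4, takes a point from camera to tool coordinates, whose origin is the TCP and whose axes are the flange's). Camera axes: x right, y down, z forward; pixel columns grow to the right and rows downward; lengths in m; the calibration is good to about 2 mm. The wrist camera is an equidistant fisheye: a pixel r from the principal point sees the ray r / f radians off the axis. A picture is of the moment at which its call begins: read the wrist's pose just before it. camera_params takes no time and is no camera call.
- job.sign_off(): hands the job in, once; it reports no verdict.
The state is a dict: "clock": time; "joints": joint angles; "dq": joint speeds; "joint_efforts": joint torques, N m; "position": TCP position; "ee_rot": TCP orientation; "force": force on the tool from outside, world axes, zero at the start; "ft_torque": the same for the moment, N m; "width": opening from 0.0 (shut) to 1.0 (fully open).
Only numpy, scipy, OpenCV 4.12 (cv2) and the standard library are available. Lean on these libraries where they do the work, as an engineer would, in place of code of your own. Each camera call takes 0.05 s, during which the arm holds its last target. There are 200 camera calls.

### The job

The dark block in the machine vice is finished and the aluminium shaft is next: put the block flat in the sheet-metal parts tray, then let the two parallel bars and the V-block change places, parking on a clear spot as needed: lift the bars out of the vice together in one grasp and lay them side by side, flat in the felt-lined wooden tray, and stand the V-block upright on the vice bed, midway between the jaws and in the middle of their width, its groove running along the jaws. Finally the shaft must lie in the V-block's groove, along it and centred; leave the micrometer and the red tin where they are, and let go of everything.

Things in the scene. Friction and masses are not known exactly. Their poses are not given: they have to be found in the camera images.
- machine_vice: Low dark grey machine vice, bright jaw plates, fixed, jaws open. Origin on the bench below mid-opening; x from screw handle (-x) to fixed jaw, y along the jaws. Bed (two bright ways, 22 mm slot between) is 30 mm up; jaw faces at x = -65 and +65 mm, 125 mm wide, tops 63 mm up; opening free at both ends (y). Overall x -187 (handle) to +125 mm, y -77 to +77 mm (ears).
- parts_tray: Dark pressed sheet-metal parts tray, empty at the start, 150 (x) x 240 (y) x 24 mm, walls 2 mm. Origin at the centre of its underside; inner floor 2 mm above it. Fixed.
- kit_tray: Shallow wooden tray lined with dark green felt, 164 (x) x 194 (y) mm outside, 150 x 180 mm inside. Origin at the centre of its underside; felt 10 mm, rim 20 mm above it. It holds the V-block and the shaft at the start. Fixed. The two trays stand side by side; behind them (beyond x = 0.55 m, y from -0.03 to 0.43 m) rises a tool chest 0.43 m high: keep clear of it.
- block: Dark steel block, 75 (x) x 60 (y) x 24 mm, 0.5 to 0.9 kg. Origin at the centre of its underside. At the start it lies across the two parallel bars in the vice, its x about along the vice's x.
- bar_1: One of two equal bright steel parallel bars, 26 (x) x 130 (y) x 20 mm, 0.42 kg each. Origin at the centre of its underside, y along the bar. At the start both lie on the vice bed under the block, along the jaws, 3 mm apart (55 mm over both; the gripper closing across them slides them together to 52 mm).
- bar_2: The other parallel bar, same size and frame as the first; the two are interchangeable.
- vblock: Bright steel V-block, 50 (x) x 60 (y) x 40 mm, about 0.55 kg. Origin at the centre of its underside. The V groove, open upward, runs along its x from end to end, 33 mm wide at the top and 15 mm deep. A 40 mm round lying in it has its axis 52 mm above the V-block's underside.
- shaft: Turned aluminium shaft 120 mm long, symmetric: middle 40 mm diameter x 76 mm, at each end a journal 24 mm diameter x 22 mm; 0.3 kg. Origin on its axis at mid length, x along the axis (any roll). At the start it lies on the felt, axis 20 mm above it.
- micrometer: Micrometer with a dark bow, 43 x 138 x 16 mm, lying on the bench near the vice. Loose; not to be moved. Origin at the centre of its underside, y along it.
- red_tin: Round red tin with a brass-coloured lid, 65 mm diameter, 75 mm high, standing on the bench beside the vice. Loose; not to be moved. Origin at the centre of its underside.

How it is judged:
On the way:
1. both parallel bars are off the bed together, lifted side by side in one grasp (height (world z) of each of bar_1, bar_2 above 0.075 m and distance between bar_1 and bar_2 below 0.036 m), for 0.2 s.
At the end, for the whole second after the job is handed in: Block flat in parts tray; V-block upright on the vice bed, within 15 mm of mid-opening, 20 mm along, 10 deg; shaft fully down in its groove, within 15 mm along, 4 mm across; both bars flat on the felt, side by side (centres under 36 mm, 9 deg); all at rest (x of block in the frame of parts_tray between -0.05 and 0.05 m and y of block in the frame of parts_tray between -0.095 and 0.095 m and z of block in the frame of parts_tray between -0.002 and 0.006 m and x of bar_1 in the frame of kit_tray between -0.075 and 0.075 m and y of bar_1 in the frame of kit_tray between -0.09 and 0.09 m and z of bar_1 in the frame of kit_tray between 0.006 and 0.014 m and x of bar_2 in the frame of kit_tray between -0.075 and 0.075 m and y of bar_2 in the frame of kit_tray between -0.09 and 0.09 m and z of bar_2 in the frame of kit_tray between 0.006 and 0.014 m and distance between bar_1 and bar_2 below 0.036 m and angle between the y axis of bar_1 and the y axis of bar_2, either way round below 0.15 rad and x of vblock in the frame of machine_vice between -0.015 and 0.015 m and y of vblock in the frame of machine_vice between -0.02 and 0.02 m and z of vblock in the frame of machine_vice between 0.027 and 0.034 m and angle between the x axis of vblock and the y axis of machine_vice, either way round below 0.17 rad and angle between vblock's own z axis and vertical below 0.06 rad and x of shaft in the frame of vblock between -0.015 and 0.015 m and y of shaft in the frame of vblock between -0.004 and 0.004 m and z of shaft in the frame of vblock between 0.047 and 0.056 m and angle between the x axis of shaft and the x axis of vblock, either way round below 0.08 rad and linear speed of each of block, bar_1, bar_2, vblock, shaft below 0.02 m/s); the robot touches nothing.
It fails at once if the micrometer is moved by more than 25 mm (distance of micrometer from where it was at the start of the episode above 0.025 m).
It fails at once if the red tin is moved by more than 25 mm (distance of red_tin from where it was at the start of the episode above 0.025 m).
It also fails if it takes over 144 s, if anything falls off the work surface, if the arm or the gripper's body presses on something with over 40 N, if the wrist force passes 120 N, or if a joint passes its speed limit or range.

## Working session

There is one attempt and no reset: what is moved stays moved. The work goes in short steps, Python scripts to look and compute and a tool call to move; the robot and the scene stay as the last step left them, time stands still between calls to the robot, and variables do not carry over. Pictures are saved under pics/ and viewed, about 12 in all and at most 16, crops included, and the job is handed in when it is done.

Besides the shell and the picture viewer there is one more tool, called after ">>>" as a command line: name --argument value ..., lists and objects as JSON in quotes. jog_arm: Moves the arm, as the interface text tells. Its arguments: {"type":"object","properties":{"moves":{"type":"array"},"grip_force":{"type":"number"}},"required":["moves"]}

```bash
ls; mkdir -p pics; cat > h.py <<'E'
import numpy as np, cv2
from scipy.spatial.transform import Rotation as R
from cell import arm, imaging, job
def cam(n): return imaging.camera_params(n)
def grab(n, f=None):
    s=arm.observe(); im=imaging.get_image(n)
    if f: cv2.imwrite('pics/'+f, im[...,::-1])
    return s, im
def ray(n,uv,s=None):
    p=cam(n); u,v=uv
    if n=='wrist':
        d=np.array([u-p['cx'],v-p['cy']])/np.array([p['fx'],p['fy']]); t=np.linalg.norm(d)
        c=np.array([*(d/max(t,1e-9)*np.sin(t)),np.cos(t)])
        H=np.array(p['hand_eye']); Rt=R.from_rotvec(s['ee_rot']).as_matrix()
        return np.array(s['position'])+Rt@H[:3,3], Rt@H[:3,:3]@c
    Rm=R.from_rotvec(np.array(p['rvec']).ravel()).as_matrix(); t=np.array(p['tvec']).ravel()
    c=np.array([(u-p['cx'])/p['fx'],(v-p['cy'])/p['fy'],1])
    return -Rm.T@t, Rm.T@c
def onz(n,uv,z,s=None):
    o,d=ray(n,uv,s); return o+d*(z-o[2])/d[2]
E
python3 - <<'E'
from h import *
s,_=grab('scene','scene0.png'); s,_=grab('top','top0.png')
print(s); 
for n in('scene','top','wrist'): print(cam(n))
E
```

```text
pics
{'clock': 0.05, 'joints': array([ 1.05940877,  0.43520609,  0.02496536,  1.57407842, -0.01162977,
        1.1339816 , -0.07509049]), 'dq': array([-7.89212440e-04,  1.02490971e-03, -8.25263875e-04, -1.60376084e-03,
        8.85302170e-04,  2.26327695e-03, -1.09084886e-05]), 'joint_efforts': array([ 1.81946954e-03, -6.69781637e+01,  9.88510139e-01, -3.15495300e+01,
       -6.06725947e-02,  3.75587703e-02,  6.42466875e-05]), 'position': array([ 0.24821196, -0.57308593,  0.24296256]), 'ee_rot': array([-3.07477878e+00, -6.37260657e-01,  6.53174088e-04]), 'force': array([ 0.89393843, -0.47118515, -0.31242529]), 'ft_torque': array([ 0.0364616 ,  0.03809393, -0.02893632]), 'width': 1.001179090810178}
{'fx': 409.44538638452315, 'fy': 409.44538638452315, 'cx': 320.1215034841817, 'cy': 199.60947064475133, 'rvec': array([ 1.13279932, -2.39474376,  0.96124017]), 'tvec': array([0.32129057, 0.34883469, 1.07287456])}
{'fx': 457.54963909067413, 'fy': 457.54963909067413, 'cx': 315.8368486278385, 'cy': 199.76366227931635, 'rvec': array([ 2.16557575, -2.16757999,  0.09918377]), 'tvec': array([-0.03162701,  0.53643704,  1.34737303])}
{'fx': 309.70691628693146, 'fy': 309.70691628693146, 'cx': 320.74122550736377, 'cy': 200.90551224698882, 'hand_eye': array([[-9.12904379e-04, -9.66608561e-01, -2.56255843e-01,
         6.89513372e-02],
       [ 9.99999506e-01, -9.82985528e-04,  1.45394921e-04,
        -9.57440321e-04],
       [-3.92435760e-04, -2.56255584e-01,  9.66608981e-01,
        -1.40988497e-01],
       [ 0.00000000e+00,  0.00000000e+00,  0.00000000e+00,
         1.00000000e+00]])}
```

View pics/scene0.png

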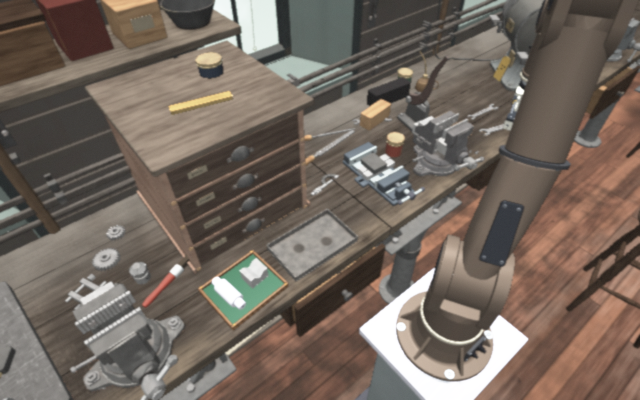

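View pics/top0.png

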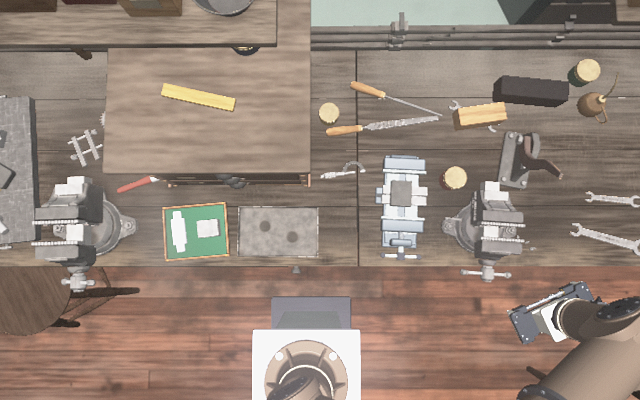

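```bash
python3 - <<'E'
from h import *
im=cv2.imread('pics/top0.png')
c=cv2.resize(im[145:275,155:475],None,fx=2.5,fy=2.5,interpolation=cv2.INTER_CUBIC); cv2.imwrite('pics/c0.png',c)
for n,uv,z in [('block',(402,193),.074),('vice handle',(402,256),.03),('jawtopfix',(404,165),.063),('tin',(455,177),.075),('mic',(343,172),.01),('kit',(196,231),.02),('parts',(278,231),.024),('shaft',(179,231),.05),('vb',(208,228),.05),('kitTL',(163,206),.02),('kitBR',(229,258),.02),('pTL',(238,206),.024),('pBR',(319,257),.024)]:
  print(n,onz('top',uv,z).round(3))
E
```

```text
block [ 0.551 -0.282  0.074]
vice handle [ 0.369 -0.287  0.03 ]
jawtopfix [ 0.635 -0.292  0.063]
tin [ 0.597 -0.437  0.075]
mic [ 0.623 -0.115  0.01 ]
kit [0.443 0.328 0.02 ]
parts [0.443 0.081 0.024]
shaft [0.442 0.37  0.05 ]
vb [0.451 0.285 0.05 ]
kitTL [0.519 0.43  0.02 ]
kitBR [0.363 0.227 0.02 ]
pTL [0.518 0.202 0.024]
pBR [ 0.366 -0.041  0.024]
```

View pics/c0.png

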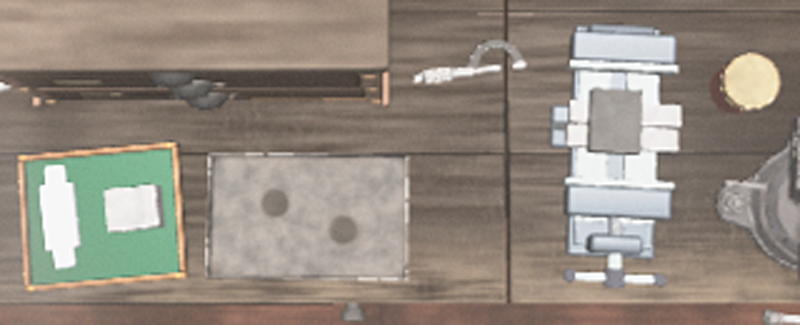

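```bash
cat >> h.py <<'E'
def yaw0(s):
    x=R.from_rotvec(s['ee_rot']).as_matrix()[:,0]; return np.arctan2(x[1],x[0])
def jog(p,yaw=None,s=None,pr=True):
    "shift (cm) and turn in tool axes to bring TCP to p, tool down, tool x at yaw"
    s=s or arm.observe(); Rt=R.from_rotvec(s['ee_rot'])
    if yaw is None: yaw=yaw0(s)
    T=R.from_euler('z',yaw)*R.from_rotvec([np.pi,0,0])
    d=Rt.inv().apply(np.array(p)-s['position'])*100; a=(Rt.inv()*T).as_rotvec()
    if pr: print('t',round(s['clock'],2),'pos',np.round(s['position'],4),'yaw',round(yaw0(s),4),'-> xyz',d.round(2),'ang',a.round(3),'w',round(s['width'],3))
    return d,a
E
python3 -c "
from h import *
jog([.551,-.282,.27],0)"
```

```text
t 0.1 pos [ 0.2482 -0.5731  0.243 ] yaw 0.4087 -> xyz [ 39.35 -14.69  -2.68] ang [-0.001  0.     0.409] w 0.999
```

>>> jog_arm --moves '[{"fingers": -1, "xyz": [0, 0, -10], "angular": [0, 0, 0]}, {"fingers": -1, "xyz": [0, 0, -15], "angular": [0, 0, 0]}, {"fingers": -1, "xyz": [0, 0, -15], "angular": [0, 0, 0.2]}, {"fingers": -1, "xyz": [39.3, -14.7, -15], "angular": [0, 0, 0.409]}, {"fingers": -1, "xyz": [39.3, -14.7, -15], "angular": [0, 0, 0.409]}, {"fingers": -1, "xyz": [39.3, -14.7, -15], "angular": [0, 0, 0.409]}, {"fingers": -1, "xyz": [39.3, -14.7, -15], "angular": [0, 0, 0.409]}, {"fingers": -1, "xyz": [39.3, -14.7, -15], "angular": [0, 0, 0.409]}, {"fingers": -1, "xyz": [39.3, -14.7, -10], "angular": [0, 0, 0.409]}, {"fingers": -1, "xyz": [39.3, -14.7, -5], "angular": [0, 0, 0.409]}, {"fingers": -1, "xyz": [39.3, -14.7, -2.7], "angular": [0, 0, 0.409]}, {"fingers": -1, "xyz": [39.3, -14.7, -2.7], "angular": [0, 0, 0.409]}]'

```text
clock: 1.6
position: [0.5493, -0.2801, 0.267]
ee_rot: [-3.138, -0.004, 0.011]
force: [-0.3, -1.2, 0.8]
width: 1.0
```

```bash
python3 -c "
from h import *
s,_=grab('wrist','w1.png'); jog([.551,-.282,.27],0); print(s['force'])"
```

```text
t 1.65 pos [ 0.5499 -0.2822  0.27  ] yaw 0.0004 -> xyz [ 0.11 -0.02 -0.  ] ang [-0.001  0.003  0.   ] w 0.999
[-0.31588136 -1.24034878  0.83828506]
```

View pics/w1.png

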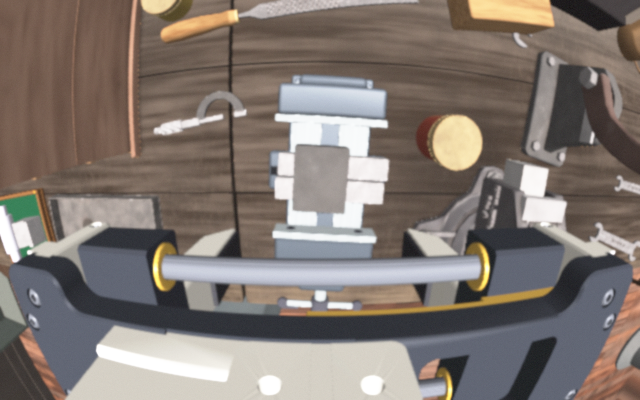

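```bash
python3 - <<'E'
from h import *
im=cv2.imread('pics/w1.png'); s=arm.observe()
# dark block mask: seeded floodfill
g=cv2.bilateralFilter(im,5,30,5); m=np.zeros((402,642),np.uint8)
cv2.floodFill(g,m,(320,178),0,(6,)*3,(6,)*3,4|(255<<8)|cv2.FLOODFILL_MASK_ONLY)
c=max(cv2.findContours(m[1:-1,1:-1],cv2.RETR_EXTERNAL,cv2.CHAIN_APPROX_NONE)[0],key=cv2.contourArea)
P=np.array([onz('wrist',q,.074,s)[:2] for q in c[:,0]])*1000
(cx,cy),(w,h),a=cv2.minAreaRect(P.astype(np.float32)); print('block',cx,cy,w,h,a)
for q in [(298,143),(350,146),(346,212),(294,208)]: print(q,onz('wrist',q,.074,s).round(4))
for q,z in [((277,125),.063),((387,127),.063),((273,231),.063),((376,239),.063),((277,180),.05),((388,182),.05),((455,142),.075)]: print(q,onz('wrist',q,z,s).round(4))
E
```

```text
block 553.2905883789062 -280.7154541015625 59.02202224731445 76.02210235595703 86.49787139892578
(298, 143) [ 0.5936 -0.2564  0.074 ]
(350, 146) [ 0.5904 -0.313   0.074 ]
(346, 212) [ 0.5154 -0.3099  0.074 ]
(294, 208) [ 0.5202 -0.2507  0.074 ]
(277, 125) [ 0.6135 -0.2322  0.063 ]
(387, 127) [ 0.6119 -0.3559  0.063 ]
(273, 231) [ 0.4879 -0.2234  0.063 ]
(376, 239) [ 0.4773 -0.3486  0.063 ]
(277, 180) [ 0.5479 -0.2288  0.05  ]
(388, 182) [ 0.5457 -0.3622  0.05  ]
(455, 142) [ 0.5989 -0.4356  0.075 ]
```

```bash
python3 -c "
from h import *
jog([.5533,-.2807,.12],-.065);jog([.5533,-.2807,.071],-.065)"
```

```text
t 1.65 pos [ 0.5499 -0.2822  0.27  ] yaw 0.0004 -> xyz [ 0.39 -0.14 15.  ] ang [-0.001  0.003  0.065] w 0.999
t 1.65 pos [ 0.5499 -0.2822  0.27  ] yaw 0.0004 -> xyz [ 0.41 -0.13 19.9 ] ang [-0.001  0.003  0.065] w 0.999
```

>>> jog_arm --moves '[{"fingers": -1, "xyz": [0.4, -0.14, 6], "angular": [0, 0.003, 0.065]}, {"fingers": -1, "xyz": [0.4, -0.14, 12], "angular": [0, 0.003, 0.065]}, {"fingers": -1, "xyz": [0.4, -0.14, 16], "angular": [0, 0.003, 0.065]}, {"fingers": -1, "xyz": [0.4, -0.14, 18.5], "angular": [0, 0.003, 0.065]}, {"fingers": -1, "xyz": [0.4, -0.14, 19.9], "angular": [0, 0.003, 0.065]}, {"fingers": -1, "xyz": [0.4, -0.14, 19.9], "angular": [0, 0.003, 0.065]}, {"fingers": 1, "xyz": [0.4, -0.14, 19.9], "angular": [0, 0.003, 0.065]}, {"fingers": 1, "xyz": [0.4, -0.14, 19.9], "angular": [0, 0.003, 0.065]}, {"fingers": 1, "xyz": [0.4, -0.14, 19.9], "angular": [0, 0.003, 0.065]}, {"fingers": 1, "xyz": [0.4, -0.14, 19.9], "angular": [0, 0.003, 0.065]}, {"fingers": 1, "xyz": [0.4, -0.14, 19.9], "angular": [0, 0.003, 0.065]}]' --grip_force 40

```text
clock: 3.02
position: [0.5551, -0.2802, 0.0723]
ee_rot: [-3.139, 0.101, -0.006]
force: [0.1, 4.4, 6.0]
width: 0.65
```

```bash
python3 -c "
from h import *
jog([.5533,-.2807,.25],-.065);jog([.43,.03,.17],0);jog([.43,.03,.053],0)"
```

```text
t 3.02 pos [ 0.5551 -0.2802  0.0723] yaw -0.0646 -> xyz [ -0.11   0.04 -17.77] ang [-0.001 -0.004  0.   ] w 0.65
t 3.02 pos [ 0.5551 -0.2802  0.0723] yaw -0.0646 -> xyz [-14.45 -30.16  -9.8 ] ang [-0.001 -0.004 -0.065] w 0.65
t 3.02 pos [ 0.5551 -0.2802  0.0723] yaw -0.0646 -> xyz [-14.5  -30.15   1.9 ] ang [-0.001 -0.004 -0.065] w 0.65
```

>>> jog_arm --moves '[{"fingers": 1, "xyz": [0, 0, -3], "angular": [0, 0, 0]}, {"fingers": 1, "xyz": [0, 0, -8], "angular": [0, 0, 0]}, {"fingers": 1, "xyz": [0, 0, -12], "angular": [0, 0, 0]}, {"fingers": 1, "xyz": [-3, -7, -12], "angular": [0, 0, 0]}, {"fingers": 1, "xyz": [-6, -13, -12], "angular": [0, 0, -0.03]}, {"fingers": 1, "xyz": [-9, -19, -12], "angular": [0, 0, -0.065]}, {"fingers": 1, "xyz": [-11, -25, -12], "angular": [0, 0, -0.065]}, {"fingers": 1, "xyz": [-13, -30, -12], "angular": [0, 0, -0.065]}, {"fingers": 1, "xyz": [-13.4, -31.7, -8], "angular": [0, 0, -0.065]}, {"fingers": 1, "xyz": [-13.4, -31.7, -3], "angular": [0, 0, -0.065]}, {"fingers": 1, "xyz": [-13.4, -31.7, -1], "angular": [0, 0, -0.065]}, {"fingers": 1, "xyz": [-13.4, -31.7, -1], "angular": [0, 0, -0.065]}]'

```text
clock: 4.53
position: [0.4397, 0.0435, 0.0797]
ee_rot: [3.14, -0.0, -0.003]
force: [0.2, -0.5, -6.7]
width: 0.65
```

```bash
python3 -c "
from h import *
s,_=grab('wrist','w2.png');jog([.442,.045,.025],0);print(s['force'])"
```

```text
t 4.58 pos [0.4409 0.0437 0.0809] yaw -0.0003 -> xyz [ 0.11 -0.13  5.59] ang [ 0.001 -0.001 -0.   ] w 0.65
[ 0.1621583  -0.49409743 -6.7185723 ]
```

View pics/w2.png

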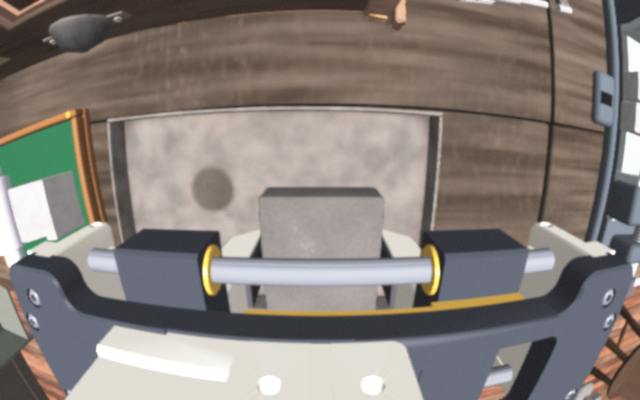

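>>> jog_arm --moves '[{"fingers": 1, "xyz": [0, -0.1, 3], "angular": [0, 0, 0]}, {"fingers": 1, "xyz": [0, -0.1, 4.7], "angular": [0, 0, 0]}, {"fingers": 1, "xyz": [0, -0.1, 5.2], "angular": [0, 0, 0]}, {"fingers": 1, "xyz": [0, -0.1, 5.5], "angular": [0, 0, 0]}, {"fingers": 1, "xyz": [0, -0.1, 5.5], "angular": [0, 0, 0]}]'

```text
clock: 5.2
position: [0.4423, 0.0451, 0.027]
ee_rot: [-3.142, 0.001, -0.007]
force: [-0.9, -0.4, -6.9]
width: 0.653
```

Still hanging; a little lower, then release.

>>> jog_arm --moves '[{"fingers": 1, "xyz": [0, 0, 0.15], "angular": [0, 0, 0]}, {"fingers": 1, "xyz": [0, 0, 0.25], "angular": [0, 0, 0]}, {"fingers": 1, "xyz": [0, 0, 0.25], "angular": [0, 0, 0]}]'

```text
clock: 5.58
position: [0.442, 0.045, 0.0244]
ee_rot: [3.141, -0.001, 0.006]
force: [-1.8, -1.4, 4.8]
width: 0.652
```

>>> jog_arm --moves '[{"fingers": -1, "xyz": [0, 0, 0.25], "angular": [0, 0, 0]}, {"fingers": -1, "xyz": [0, 0, 0.25], "angular": [0, 0, 0]}, {"fingers": -1, "xyz": [0, 0, 0.25], "angular": [0, 0, 0]}, {"fingers": -1, "xyz": [0, 0, -5], "angular": [0, 0, 0]}, {"fingers": -1, "xyz": [0, 0, -11], "angular": [0, 0, -0.15]}, {"fingers": -1, "xyz": [2, 6, -17], "angular": [0, 0, -0.33]}, {"fingers": -1, "xyz": [4, 12, -20], "angular": [0, 0, -0.51]}, {"fingers": -1, "xyz": [6, 18, -22], "angular": [0, 0, -0.69]}, {"fingers": -1, "xyz": [8, 24, -22], "angular": [0, 0, -0.87]}, {"fingers": -1, "xyz": [10, 29, -22], "angular": [0, 0, -1.05]}, {"fingers": -1, "xyz": [10.5, 32.5, -22], "angular": [0, 0, -1.23]}, {"fingers": -1, "xyz": [10.5, 32.5, -22], "angular": [0, 0, -1.41]}]'

```text
clock: 7.08
position: [0.5455, -0.2853, 0.2436]
ee_rot: [2.408, 2.013, 0.001]
force: [-0.4, 0.4, -0.6]
width: 1.001
```

>>> jog_arm --moves '[{"fingers": -1, "xyz": [0, 0, 0], "angular": [0, 0, -0.11]}, {"fingers": -1, "xyz": [0, 0, 0], "angular": [0, 0, -0.11]}, {"fingers": -1, "xyz": [0, 0, 0], "angular": [0, 0, -0.11]}]'

```text
clock: 7.45
position: [0.5459, -0.2796, 0.2441]
ee_rot: [2.297, 2.141, 0.003]
force: [0.1, 0.2, 0.5]
width: 0.999
```

```bash
python3 -c "
from h import *
s,im=grab('wrist','w3.png');jog([.55,-.28,.25],1.52)
import pickle; pickle.dump(s,open('s3','wb'))"
```

```text
t 7.5 pos [ 0.546  -0.2795  0.2442] yaw 1.5013 -> xyz [-0.02  0.4  -0.57] ang [ 0.003 -0.    -0.019] w 1.003
```

View pics/w3.png

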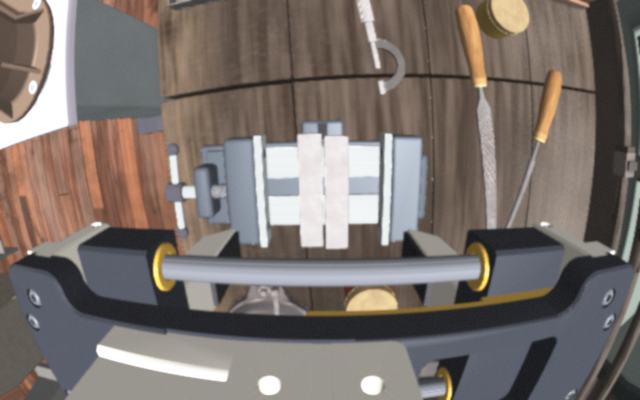

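```bash
python3 - <<'E'
from h import *
import pickle; s=pickle.load(open('s3','rb'))
im=cv2.imread('pics/w3.png')
for r in (150,235): print(r, ' '.join(f'{x}:{im[r,x].mean():.0f}' for x in list(range(250,275))+list(range(294,356))+list(range(376,398))))
f=lambda q,z:onz('wrist',q,z,s).round(4)[:2]
for q in [(266,136),(270,246),(384,134),(382,244)]: print('jaw',q,f(q,.063))
for q in [(299,135),(322,135),(325,136),(347,135),(300,247),(322,247),(325,248),(348,247)]: print('bar',q,f(q,.05))
E
```

```text
150 250:156 251:144 252:135 253:155 254:205 255:234 256:240 257:240 258:240 259:242 260:241 261:223 262:171 263:123 264:110 265:149 266:209 267:235 268:242 269:243 270:243 271:243 272:243 273:243 274:244 294:243 295:241 296:238 297:226 298:225 299:232 300:235 301:236 302:237 303:238 304:237 305:238 306:238 307:239 308:239 309:239 310:239 311:239 312:239 313:238 314:239 315:238 316:238 317:237 318:237 319:236 320:233 321:230 322:228 323:222 324:214 325:225 326:232 327:235 328:234 329:235 330:236 331:237 332:237 333:237 334:237 335:236 336:237 337:237 338:238 339:238 340:239 341:239 342:241 343:241 344:240 345:239 346:237 347:234 348:234 349:239 350:242 351:243 352:242 353:243 354:242 355:242 376:241 377:238 378:228 379:188 380:122 381:76 382:88 383:125 384:177 385:224 386:238 387:241 388:240 389:240 390:233 391:205 392:153 393:134 394:152 395:178 396:201 397:208
235 250:149 251:150 252:151 253:150 254:150 255:149 256:144 257:135 258:132 259:168 260:223 261:239 262:242 263:242 264:240 265:236 266:220 267:179 268:147 269:132 270:123 271:108 272:93 273:89 274:88 294:86 295:86 296:82 297:
[... 325 characters left out ...]
:236 339:235 340:235 341:234 342:234 343:233 344:231 345:231 346:226 347:203 348:144 349:96 350:84 351:81 352:79 353:81 354:84 355:85 376:79 377:84 378:86 379:90 380:98 381:142 382:206 383:236 384:241 385:242 386:241 387:230 388:189 389:139 390:127 391:145 392:164 393:174 394:181 395:180 396:180 397:182
jaw (266, 136) [ 0.4931 -0.2213]
jaw (270, 246) [ 0.4838 -0.3442]
jaw (384, 134) [ 0.6164 -0.2278]
jaw (382, 244) [ 0.6113 -0.3512]
bar (299, 135) [ 0.5268 -0.2239]
bar (322, 135) [ 0.5515 -0.2258]
bar (325, 136) [ 0.5546 -0.2271]
bar (347, 135) [ 0.5784 -0.2275]
bar (300, 247) [ 0.5166 -0.353 ]
bar (322, 247) [ 0.5424 -0.3548]
bar (325, 248) [ 0.5458 -0.3563]
bar (348, 247) [ 0.573  -0.3572]
```

```bash
python3 - <<'E'
from h import *
import pickle; s=pickle.load(open('s3','rb'))
f=lambda q,z:onz('wrist',q,z,s)[:2]
a,b,c,d=[f(q,.063) for q in [(262,150),(267.2,235),(384,150),(381.6,235)]]
print(a,b,c,d,np.arctan2(*(b-a)),np.arctan2(*(d-c)))
x1,x2,x3,x4=[f(q,.05) for q in [(299,150),(299.7,235),(348,150),(347.6,235)]]
print(x1,x2,x3,x4)
jog([.5486,-.2905,.12],1.512,s);jog([.5486,-.2905,.051],1.512,s)
E
```

```text
[ 0.48741618 -0.23566215] [ 0.48226422 -0.33059032] [ 0.61563476 -0.24471571] [ 0.6108292  -0.34002626] -3.0873736444863993 -3.0912152604952596
[ 0.52546026 -0.24017971] [ 0.51766982 -0.33785819] [ 0.57847185 -0.24391437] [ 0.57312283 -0.34191654]
t 7.45 pos [ 0.5459 -0.2796  0.2441] yaw 1.5007 -> xyz [-1.08  0.31 12.42] ang [ 0.003 -0.    -0.011] w 0.999
t 7.45 pos [ 0.5459 -0.2796  0.2441] yaw 1.5007 -> xyz [-1.08  0.29 19.32] ang [ 0.003 -0.    -0.011] w 0.999
```

>>> jog_arm --moves '[{"fingers": -0.45, "xyz": [-1.08, 0.3, 6], "angular": [0, 0, -0.011]}, {"fingers": -0.45, "xyz": [-1.08, 0.3, 11], "angular": [0, 0, -0.011]}, {"fingers": -0.45, "xyz": [-1.08, 0.3, 12.4], "angular": [0, 0, -0.011]}, {"fingers": -0.45, "xyz": [-1.08, 0.3, 12.4], "angular": [0, 0, -0.011]}]'

```text
clock: 8.0
position: [0.5488, -0.2906, 0.1205]
ee_rot: [2.283, 2.156, 0.003]
force: [0.3, 0.3, 1.8]
width: 0.728
```

```bash
python3 -c "
from h import *
jog([.5486,-.2905,.051],1.512)"
```

```text
t 8.0 pos [ 0.5488 -0.2906  0.1205] yaw 1.5138 -> xyz [ 0.   -0.04  6.95] ang [ 0.003 -0.     0.002] w 0.728
```

>>> jog_arm --moves '[{"fingers": -0.45, "xyz": [0, 0, 3], "angular": [0, 0, 0]}, {"fingers": -0.45, "xyz": [0, 0, 5.5], "angular": [0, 0, 0]}, {"fingers": -0.45, "xyz": [0, 0, 6.5], "angular": [0, 0, 0]}, {"fingers": -0.45, "xyz": [0, 0, 6.95], "angular": [0, 0, 0]}, {"fingers": -0.45, "xyz": [0, 0, 6.95], "angular": [0, 0, 0]}, {"fingers": 1, "xyz": [0, 0, 6.95], "angular": [0, 0, 0]}, {"fingers": 1, "xyz": [0, 0, 6.95], "angular": [0, 0, 0]}, {"fingers": 1, "xyz": [0, 0, 6.95], "angular": [0, 0, 0]}, {"fingers": 1, "xyz": [0, 0, 6.95], "angular": [0, 0, 0]}, {"fingers": 1, "xyz": [0, 0, 6.95], "angular": [0, 0, 0]}]' --grip_force 58

```text
clock: 9.25
position: [0.549, -0.2912, 0.0514]
ee_rot: [2.282, 2.155, 0.003]
force: [-2.2, 0.7, 6.2]
width: 0.562
```

>>> jog_arm --moves '[{"fingers": 1, "xyz": [0, 0, -2], "angular": [0, 0, 0]}, {"fingers": 1, "xyz": [0, 0, -5], "angular": [0, 0, 0]}, {"fingers": 1, "xyz": [0, 0, -8], "angular": [0, 0, 0]}, {"fingers": 1, "xyz": [0, 0, -10], "angular": [0, 0, 0]}, {"fingers": 1, "xyz": [0, 0, -10], "angular": [0, 0, 0]}, {"fingers": 1, "xyz": [0, 0, -10], "angular": [0, 0, 0]}, {"fingers": 1, "xyz": [0, 0, -10], "angular": [0, 0, 0]}]'

```text
clock: 10.12
position: [0.5476, -0.2907, 0.1494]
ee_rot: [-2.284, -2.157, -0.002]
force: [0.1, -0.2, -8.5]
width: 0.561
```

```bash
python3 -c "
from h import *
s,im=grab('wrist','w4.png');jog([.455,-.122,.15],1.57);jog([.455,-.122,.024],1.57);print(s['force'],s['width'])"
```

```text
t 10.18 pos [ 0.5478 -0.2907  0.1495] yaw 1.5138 -> xyz [ 16.32 -10.23  -0.04] ang [ 0.001 -0.001 -0.056] w 0.562
t 10.18 pos [ 0.5478 -0.2907  0.1495] yaw 1.5138 -> xyz [ 16.3  -10.24  12.56] ang [ 0.001 -0.001 -0.056] w 0.562
[ 0.14605749 -0.21706216 -8.45077407] 0.5612662857204939
```

View pics/w4.png

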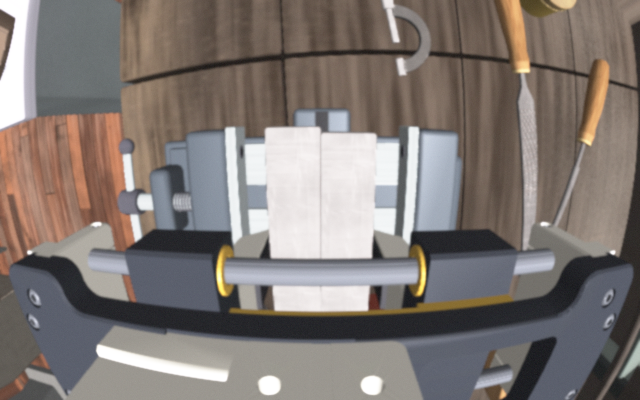

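>>> jog_arm --moves '[{"fingers": 1, "xyz": [5, -3, 0], "angular": [0, 0, 0]}, {"fingers": 1, "xyz": [10, -6, 0], "angular": [0, 0, -0.03]}, {"fingers": 1, "xyz": [14, -9, 0], "angular": [0, 0, -0.056]}, {"fingers": 1, "xyz": [16.3, -10.2, 2], "angular": [0, 0, -0.056]}, {"fingers": 1, "xyz": [16.3, -10.2, 6], "angular": [0, 0, -0.056]}, {"fingers": 1, "xyz": [16.3, -10.2, 10], "angular": [0, 0, -0.056]}, {"fingers": 1, "xyz": [16.3, -10.2, 11.8], "angular": [0, 0, -0.056]}, {"fingers": 1, "xyz": [16.3, -10.2, 12.3], "angular": [0, 0, -0.056]}, {"fingers": 1, "xyz": [16.3, -10.2, 12.3], "angular": [0, 0, -0.056]}]'

```text
clock: 11.3
position: [0.4567, -0.1224, 0.0276]
ee_rot: [2.221, 2.219, 0.003]
force: [-0.0, 0.8, -7.3]
width: 0.562
```

>>> jog_arm --moves '[{"fingers": 1, "xyz": [0, 0, 0.3], "angular": [0, 0, 0]}, {"fingers": 1, "xyz": [0, 0, 0.5], "angular": [0, 0, 0]}, {"fingers": 1, "xyz": [0, 0, 0.55], "angular": [0, 0, 0]}, {"fingers": 1, "xyz": [0, 0, 0.55], "angular": [0, 0, 0]}]'

```text
clock: 11.8
position: [0.4564, -0.1225, 0.022]
ee_rot: [2.221, 2.219, 0.003]
force: [-0.1, 0.6, -8.4]
width: 0.562
```

>>> jog_arm --moves '[{"fingers": 1, "xyz": [0, 0, 0.1], "angular": [0, 0, 0]}, {"fingers": 1, "xyz": [0, 0, 0.2], "angular": [0, 0, 0]}, {"fingers": 1, "xyz": [0, 0, 0.2], "angular": [0, 0, 0]}]'

```text
clock: 12.18
position: [0.4565, -0.1225, 0.0213]
ee_rot: [2.22, 2.218, 0.003]
force: [-6.3, 0.6, 19.3]
width: 0.563
```

>>> jog_arm --moves '[{"fingers": -0.3, "xyz": [0, 0, 0], "angular": [0, 0, 0]}, {"fingers": -0.3, "xyz": [0, 0, 0], "angular": [0, 0, 0]}, {"fingers": -0.3, "xyz": [0, 0, -5], "angular": [0, 0, 0]}, {"fingers": -0.3, "xyz": [0, -2, -11], "angular": [0, 0, -0.15]}, {"fingers": -0.3, "xyz": [3, -5, -16], "angular": [0, 0, -0.33]}, {"fingers": -0.3, "xyz": [7, -5, -20], "angular": [0, 0, -0.51]}, {"fingers": -0.3, "xyz": [13, -5, -23], "angular": [0, 0, -0.69]}, {"fingers": -0.3, "xyz": [19, -5, -23], "angular": [0, 0, -0.87]}, {"fingers": -0.3, "xyz": [25, -5, -23], "angular": [0, 0, -1.05]}, {"fingers": -0.3, "xyz": [31, -5, -23], "angular": [0, 0, -1.23]}, {"fingers": -0.3, "xyz": [37, -4, -23], "angular": [0, 0, -1.41]}, {"fingers": -0.3, "xyz": [43, -2, -23], "angular": [0, 0, -1.57]}]'

```text
clock: 13.68
position: [0.436, 0.3089, 0.2501]
ee_rot: [-0.006, 3.137, -0.0]
force: [0.2, -1.3, 1.1]
width: 0.648
```

>>> jog_arm --moves '[{"fingers": -0.3, "xyz": [0, 0, 0], "angular": [0, 0, 0]}, {"fingers": -0.3, "xyz": [0, 0, 0], "angular": [0, 0, 0]}]'

```text
clock: 13.92
position: [0.4356, 0.3067, 0.2494]
ee_rot: [0.003, 3.139, -0.001]
force: [-0.5, 0.3, 0.1]
width: 0.651
```

```bash
python3 -c "
from h import *
s,im=grab('wrist','w5.png');jog([.45,.31,.25],3.14)
import pickle; pickle.dump(s,open('s5','wb')); print(s['joints'].round(2))"
```

```text
t 13.97 pos [0.4359 0.3058 0.2496] yaw 3.1381 -> xyz [-1.41  0.42 -0.04] ang [-0.001  0.003 -0.002] w 0.649
[-0.01  0.45 -0.98  1.74  0.4   1.17  0.47]
```

View pics/w5.png

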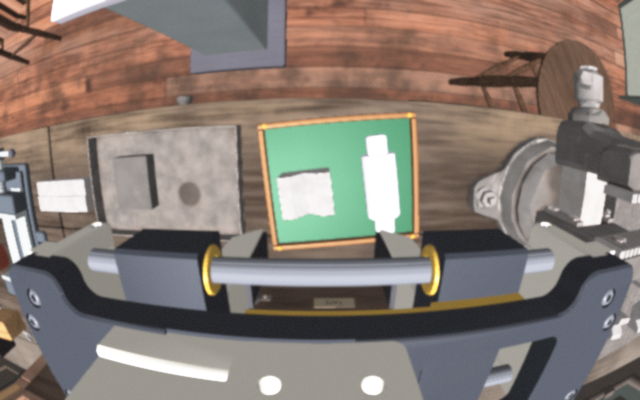

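```bash
python3 - <<'E'
from h import *
im=cv2.imread('pics/w5.png')[120:245,260:425].astype(float)
g=np.clip((im-120)/(255-120),0,1)**2.2*255
cv2.imwrite('pics/c5.png',cv2.resize(g.astype(np.uint8),None,fx=4.5,fy=4.5,interpolation=cv2.INTER_CUBIC))
E
```

```text
(no output)
```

View pics/c5.png

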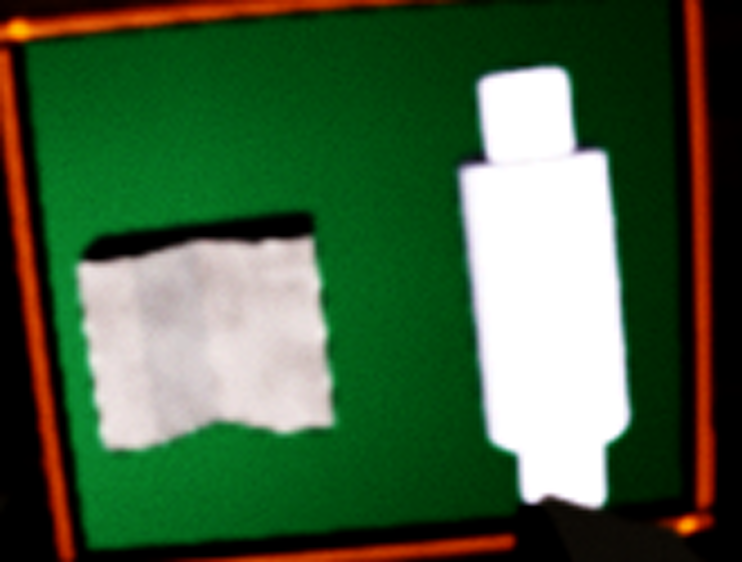

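```bash
python3 - <<'E'
from h import *
import pickle; s=pickle.load(open('s5','rb'))
f=lambda q,z:onz('wrist',(260+q[0]/4.5,120+q[1]/4.5),z,s)[:2]
V=np.array([f(q,.05) for q in [(78,262),(315,238),(334,427),(103,450)]])
print(V.round(4),V.mean(0)); e=np.linalg.norm(np.diff(V,axis=0,append=V[:1]),axis=1); print(e)
d=(V[0]+V[1]-V[2]-V[3]); print('groove ang',np.arctan2(d[1],d[0]))
d=(V[0]+V[3]-V[1]-V[2]); print('y ang',np.arctan2(d[1],d[0]))
S=np.array([f(q,.03) for q in [(463,175),(607,158),(630,415),(487,430)]])
print(S.round(4),S.mean(0))
d=(S[0]+S[1]-S[2]-S[3]); print('shaft ang',np.arctan2(d[1],d[0]))
# shoulder and end points on axis
for q,z in [((524,73),.042),((535,160),.045),((560,440),.045),((560,508),.03)]: print(f(q,z))
K=np.array([f(q,.02) for q in [(15,35),(688,5),(712,520),(68,555)]]); print('kit',K.round(4),K.mean(0))
E
```

```text
[[0.431  0.2586]
 [0.4253 0.3177]
 [0.4743 0.3228]
 [0.4805 0.2632]] [0.45277879 0.29057456]
[0.05943771 0.04928173 0.05994716 0.04966623]
groove ang -3.043462665292806
y ang -1.4711423638625063
[[0.4119 0.357 ]
 [0.4068 0.3956]
 [0.4778 0.4059]
 [0.4818 0.3657]] [0.44459213 0.38102547]
shaft ang -3.008046354506381
[0.38425899 0.37045593]
[0.40599998 0.37324275]
[0.47991769 0.38302093]
[0.50495497 0.38752335]
kit [[0.3747 0.2388]
 [0.3654 0.4197]
 [0.5136 0.4365]
 [0.5227 0.2476]] [0.44411957 0.3356433 ]
```

```bash
python3 -c "
from h import *
jog([.4528,.2906,.10],3.24);jog([.4528,.2906,.042],3.24)"
```

```text
t 13.97 pos [0.4359 0.3058 0.2496] yaw 3.1381 -> xyz [-1.66 -1.5  14.96] ang [-0.001  0.003 -0.102] w 0.649
t 13.97 pos [0.4359 0.3058 0.2496] yaw 3.1381 -> xyz [-1.64 -1.49 20.76] ang [-0.001  0.003 -0.102] w 0.649
```

>>> jog_arm --moves '[{"fingers": -0.57, "xyz": [-1.65, -1.5, 5], "angular": [0, 0.003, -0.102]}, {"fingers": -0.57, "xyz": [-1.65, -1.5, 10], "angular": [0, 0.003, -0.102]}, {"fingers": -0.57, "xyz": [-1.65, -1.5, 14], "angular": [0, 0.003, -0.102]}, {"fingers": -0.57, "xyz": [-1.65, -1.5, 15], "angular": [0, 0.003, -0.102]}, {"fingers": -0.57, "xyz": [-1.65, -1.5, 15], "angular": [0, 0.003, -0.102]}]'

```text
clock: 14.6
position: [0.4532, 0.2912, 0.1006]
ee_rot: [-0.155, 3.137, -0.001]
force: [-0.3, 0.7, 0.5]
width: 0.782
```

```bash
python3 -c "
from h import *
s,im=grab('wrist','w6.png');jog([.4528,.2906,.042],3.24);print(s['force'])"
```

```text
t 14.65 pos [0.4535 0.2919 0.1014] yaw -3.0424 -> xyz [ 0.1  -0.12  5.94] ang [0.    0.002 0.001] w 0.785
[-0.29676221  0.65622586  0.54420923]
```

View pics/w6.png

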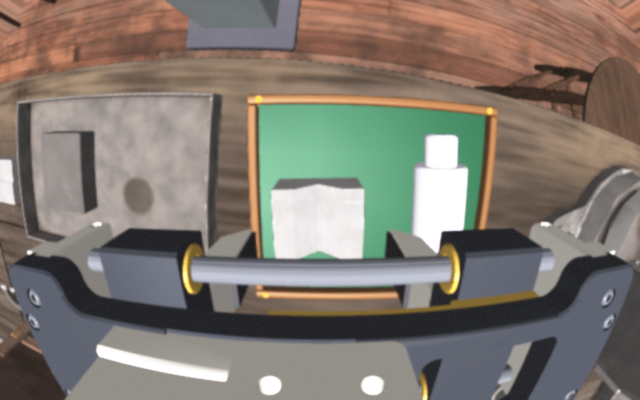

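>>> jog_arm --moves '[{"fingers": -0.57, "xyz": [0, -0.1, 3], "angular": [0, 0, 0]}, {"fingers": -0.57, "xyz": [0, -0.1, 5], "angular": [0, 0, 0]}, {"fingers": -0.57, "xyz": [0, -0.1, 5.9], "angular": [0, 0, 0]}, {"fingers": -0.57, "xyz": [0, -0.1, 5.9], "angular": [0, 0, 0]}, {"fingers": 1, "xyz": [0, -0.1, 5.9], "angular": [0, 0, 0]}, {"fingers": 1, "xyz": [0, -0.1, 5.9], "angular": [0, 0, 0]}, {"fingers": 1, "xyz": [0, -0.1, 5.9], "angular": [0, 0, 0]}, {"fingers": 1, "xyz": [0, -0.1, 5.9], "angular": [0, 0, 0]}]' --grip_force 45

```text
clock: 15.65
position: [0.4532, 0.2906, 0.0415]
ee_rot: [-0.157, 3.137, -0.001]
force: [-1.4, -3.3, 6.9]
width: 0.649
```

```bash
python3 -c "
from h import *
s=arm.observe();print(s['force']);jog([.549,-.288,.2],1.519);jog([.549,-.288,.064],1.519)"
```

```text
[-1.41401903 -3.25816718  6.89187857]
t 15.65 pos [0.4532 0.2906 0.0415] yaw -3.0418 -> xyz [ -3.78 -58.54 -15.81] ang [0.000e+00 1.000e-03 1.722e+00] w 0.649
t 15.65 pos [0.4532 0.2906 0.0415] yaw -3.0418 -> xyz [ -3.77 -58.53  -2.21] ang [0.000e+00 1.000e-03 1.722e+00] w 0.649
```

>>> jog_arm --moves '[{"fingers": 1, "xyz": [0, 0, -4], "angular": [0, 0, 0]}, {"fingers": 1, "xyz": [2, 0, -9], "angular": [0, 0, 0]}, {"fingers": 1, "xyz": [5, -4, -14], "angular": [0, 0, 0.15]}, {"fingers": 1, "xyz": [6, -9, -16], "angular": [0, 0, 0.32]}, {"fingers": 1, "xyz": [6, -15, -16], "angular": [0, 0, 0.5]}, {"fingers": 1, "xyz": [6, -21, -16], "angular": [0, 0, 0.68]}, {"fingers": 1, "xyz": [6, -27, -16], "angular": [0, 0, 0.86]}, {"fingers": 1, "xyz": [5, -33, -16], "angular": [0, 0, 1.04]}, {"fingers": 1, "xyz": [4, -39, -16], "angular": [0, 0, 1.22]}, {"fingers": 1, "xyz": [2, -45, -16], "angular": [0, 0, 1.4]}, {"fingers": 1, "xyz": [0, -50, -16], "angular": [0, 0, 1.58]}, {"fingers": 1, "xyz": [-3.8, -54.5, -16], "angular": [0, 0, 1.722]}]'

```text
clock: 17.15
position: [0.5444, -0.2502, 0.2005]
ee_rot: [-2.285, -2.155, 0.003]
force: [1.7, 0.3, -4.5]
width: 0.646
```

```bash
python3 -c "
from h import *
jog([.549,-.288,.125],1.519)"
```

```text
t 17.15 pos [ 0.5444 -0.2502  0.2005] yaw 1.5125 -> xyz [-3.74  0.69  7.55] ang [-0.002  0.001 -0.007] w 0.646
```

>>> jog_arm --moves '[{"fingers": 1, "xyz": [-4, 0.6, 2], "angular": [0, 0, -0.005]}, {"fingers": 1, "xyz": [-4, 0.6, 6], "angular": [0, 0, -0.005]}, {"fingers": 1, "xyz": [-4, 0.6, 7.5], "angular": [0, 0, -0.005]}, {"fingers": 1, "xyz": [-4, 0.6, 7.5], "angular": [0, 0, -0.005]}, {"fingers": 1, "xyz": [-4, 0.6, 7.5], "angular": [0, 0, -0.005]}]'

```text
clock: 17.77
position: [0.5502, -0.2874, 0.1276]
ee_rot: [2.269, 2.17, 0.001]
force: [0.6, -0.7, -4.0]
width: 0.647
```

```bash
python3 -c "
from h import *
s,im=grab('wrist','w7.png');jog([.549,-.288,.064],1.519);print(s['force'],s['ee_rot'])
import pickle; pickle.dump(s,open('s7','wb'))"
```

```text
t 17.82 pos [ 0.5503 -0.2876  0.1277] yaw 1.5256 -> xyz [-0.04 -0.14  6.37] ang [0.002 0.001 0.007] w 0.647
[ 0.55635547 -0.66259283 -4.03399862] [2.26935733e+00 2.16950392e+00 1.42851198e-03]
```

View pics/w7.png

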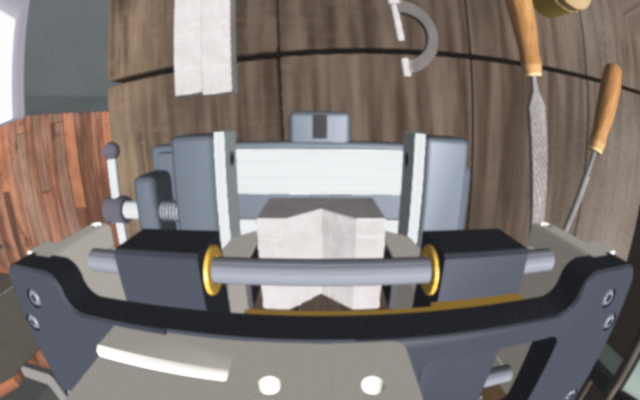

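```bash
python3 - <<'E'
from h import *
import pickle; s=pickle.load(open('s7','rb'))
f=lambda q,z:onz('wrist',q,z,s).round(4)[:2]
for q in [(235,133),(404,133),(237,200),(402,200)]: print(q,f(q,.063))
for q in [(258,199),(380,199)]: print('v',q,f(q,.1277+.008))
im=cv2.imread('pics/w7.png')
print(im[128:140,222].mean(1).round(),im[128:140,410].mean(1).round())
E
```

```text
(235, 133) [ 0.4951 -0.2222]
(404, 133) [ 0.6091 -0.2275]
(237, 200) [ 0.492  -0.2689]
(402, 200) [ 0.6078 -0.2743]
v (258, 199) [ 0.5234 -0.2507]
v (380, 199) [ 0.5781 -0.2533]
[ 91.  96. 117. 174. 225. 236. 236. 235. 235. 236. 238. 238.] [ 99.  99. 102. 102. 104.  96.  90.  86.  87.  88.  89.  89.]
```

>>> jog_arm --moves '[{"fingers": 1, "xyz": [0, -0.1, 3], "angular": [0, 0, 0.007]}, {"fingers": 1, "xyz": [0, -0.1, 5], "angular": [0, 0, 0.007]}, {"fingers": 1, "xyz": [0, -0.1, 5.9], "angular": [0, 0, 0.007]}, {"fingers": 1, "xyz": [0, -0.1, 6.2], "angular": [0, 0, 0.007]}, {"fingers": 1, "xyz": [0, -0.1, 6.3], "angular": [0, 0, 0.007]}, {"fingers": 1, "xyz": [0, -0.1, 6.3], "angular": [0, 0, 0.007]}]'

```text
clock: 18.58
position: [0.5486, -0.288, 0.0636]
ee_rot: [2.279, 2.161, 0.0]
force: [0.8, -0.1, -4.5]
width: 0.649
```

>>> jog_arm --moves '[{"fingers": 1, "xyz": [0, 0, 0.1], "angular": [0, 0, 0]}, {"fingers": 1, "xyz": [0, 0, 0.2], "angular": [0, 0, 0]}, {"fingers": 1, "xyz": [0, 0, 0.2], "angular": [0, 0, 0]}]'

```text
clock: 18.95
position: [0.5483, -0.288, 0.0615]
ee_rot: [2.279, 2.161, -0.0]
force: [-2.0, 0.3, 1.4]
width: 0.646
```

>>> jog_arm --moves '[{"fingers": -0.57, "xyz": [0, 0, 0], "angular": [0, 0, 0]}, {"fingers": -0.57, "xyz": [0, 0, 0], "angular": [0, 0, 0]}, {"fingers": -0.57, "xyz": [0, 0, 0], "angular": [0, 0, 0]}, {"fingers": -0.57, "xyz": [0, 0, -3], "angular": [0, 0, 0]}, {"fingers": -0.57, "xyz": [0, 0, -8], "angular": [0, 0, 0]}, {"fingers": -0.57, "xyz": [0, 0, -14], "angular": [0, 0, 0]}, {"fingers": -0.57, "xyz": [0, 0, -20], "angular": [0, 0, 0]}, {"fingers": -0.57, "xyz": [0, 0, -20], "angular": [0, 0, 0]}, {"fingers": -0.57, "xyz": [0, 0, -20], "angular": [0, 0, 0]}]'

```text
clock: 20.08
position: [0.5479, -0.2878, 0.2606]
ee_rot: [2.28, 2.162, -0.001]
force: [0.9, -0.4, 0.9]
width: 0.785
```

```bash
python3 -c "
from h import *
s,im=grab('wrist','w8.png');jog([.42,.375,.2],3.28)
import pickle; pickle.dump(s,open('s8','wb'))
im=im[120:255,240:400,::-1].astype(float)
g=np.clip((im-100)/(255-100),0,1)**2.2*255
cv2.imwrite('pics/c8.png',cv2.resize(g.astype(np.uint8),None,fx=4.4,fy=4.4,interpolation=cv2.INTER_CUBIC))
"
```

```text
t 20.12 pos [ 0.5474 -0.2877  0.2597] yaw 1.5176 -> xyz [ 65.5  -16.24   6.02] ang [-1.000e-03 -2.000e-03 -1.762e+00] w 0.789
```

View pics/c8.png

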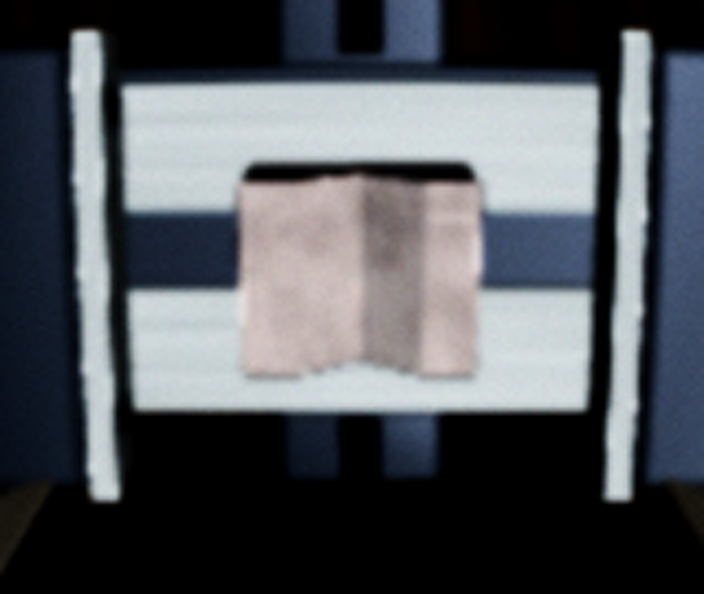

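```bash
python3 - <<'E'
from h import *
import pickle; s=pickle.load(open('s8','rb'))
f=lambda q:onz('wrist',(240+q[0]/4.4,120+q[1]/4.4),.07,s)[:2]
V=np.array([f(q) for q in [(242,180),(478,183),(478,377),(243,377)]]); print(V.round(4),V.mean(0))
d=V[0]+V[1]-V[2]-V[3]; print(np.arctan2(d[1],d[0]))
print(f((361,175)),f((361,360)))
jog([.4445,.379,.15],3.277)
E
```

```text
[[ 0.5213 -0.2601]
 [ 0.5791 -0.264 ]
 [ 0.5774 -0.3134]
 [ 0.5179 -0.3102]] [ 0.54894808 -0.28693158]
1.519975218767688
[ 0.55052297 -0.26056647] [ 0.54803438 -0.30735723]
t 20.12 pos [ 0.5474 -0.2877  0.2597] yaw 1.5176 -> xyz [ 66.02 -13.8   11.01] ang [-1.000e-03 -2.000e-03 -1.759e+00] w 0.789
```

>>> jog_arm --moves '[{"fingers": -0.2, "xyz": [6, -4, 2], "angular": [0, 0, -0.18]}, {"fingers": -0.2, "xyz": [12, -8, 4], "angular": [0, 0, -0.36]}, {"fingers": -0.2, "xyz": [18, -12, 6], "angular": [0, 0, -0.54]}, {"fingers": -0.2, "xyz": [24, -15, 6], "angular": [0, 0, -0.72]}, {"fingers": -0.2, "xyz": [30, -17, 6], "angular": [0, 0, -0.9]}, {"fingers": -0.2, "xyz": [36, -18, 6], "angular": [0, 0, -1.08]}, {"fingers": -0.2, "xyz": [42, -18, 6], "angular": [0, 0, -1.26]}, {"fingers": -0.2, "xyz": [48, -18, 6], "angular": [0, 0, -1.44]}, {"fingers": -0.2, "xyz": [54, -17, 6], "angular": [0, 0, -1.62]}, {"fingers": -0.2, "xyz": [60, -16.3, 6], "angular": [0, 0, -1.76]}, {"fingers": -0.2, "xyz": [65.5, -16.2, 6], "angular": [0, 0, -1.76]}, {"fingers": -0.2, "xyz": [65.5, -16.2, 6], "angular": [0, 0, -1.76]}]'

```text
clock: 21.62
position: [0.4193, 0.3786, 0.199]
ee_rot: [0.22, -3.13, -0.002]
force: [-1.4, -0.7, -0.1]
width: 0.601
```

>>> jog_arm --moves '[{"fingers": -0.2, "xyz": [0, 0, 0], "angular": [0, 0, 0]}, {"fingers": -0.2, "xyz": [0, 0, 0], "angular": [0, 0, 0]}]'

```text
clock: 21.88
position: [0.4209, 0.3733, 0.1997]
ee_rot: [0.213, -3.133, 0.004]
force: [-0.2, -0.3, -0.3]
width: 0.599
```

```bash
python3 -c "
from h import *
s,im=grab('wrist','w9.png');jog([.4445,.379,.10],3.277)
import pickle; pickle.dump(s,open('s9','wb'))
im=im[60:240,230:440,::-1].astype(float)
g=np.clip((im-120)/(255-120),0,1)**2.2*255
cv2.imwrite('pics/c9.png',cv2.resize(g.astype(np.uint8),None,fx=3.3,fy=3.3,interpolation=cv2.INTER_CUBIC))
"
```

```text
t 21.93 pos [0.4212 0.3731 0.2   ] yaw -3.0065 -> xyz [-2.4   0.29  9.99] ang [-0.002 -0.001 -0.   ] w 0.602
```

View pics/c9.png

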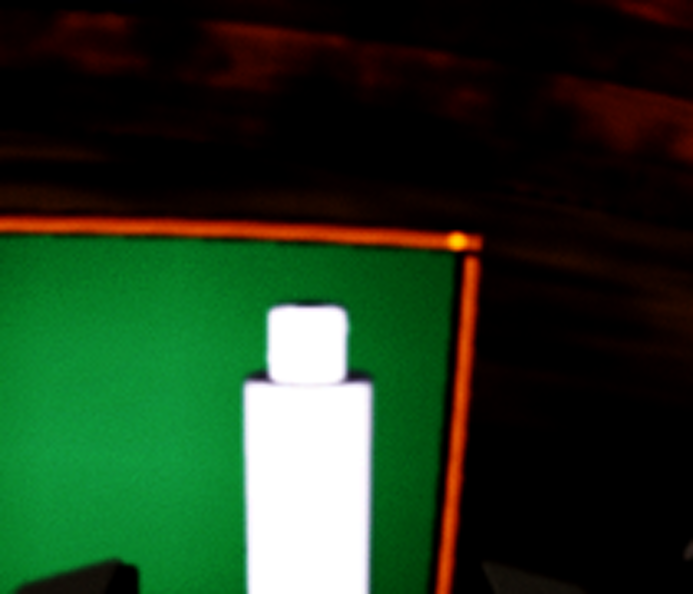

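```bash
python3 - <<'E'
from h import *
import pickle; s=pickle.load(open('s9','rb'))
f=lambda q,z:onz('wrist',(230+q[0]/3.3,60+q[1]/3.3),z,s)[:2]
a,b=f((246,382),.03),f((372,382),.03); m=(a+b)/2
c=(f((248,585),.03)+f((369,585),.03))/2
print(a,b,m,c,f((307,303),.03),f((307,310),.042))
d=c-m; d/=np.linalg.norm(d); print(np.arctan2(d[1],d[0]), 'centre',m+.038*d)
E
```

```text
[0.41010183 0.35565559] [0.4048311  0.39422626] [0.40746646 0.37494092] [0.47390948 0.38396098] [0.3833094  0.37099968] [0.38417474 0.37105899]
0.13493131106651476 centre [0.44512107 0.38005277]
```

>>> jog_arm --moves '[{"fingers": -0.2, "xyz": [-2.4, 0.36, 5], "angular": [0, 0, 0]}, {"fingers": -0.2, "xyz": [-2.4, 0.36, 10], "angular": [0, 0, 0]}, {"fingers": -0.2, "xyz": [-2.4, 0.36, 10], "angular": [0, 0, 0]}, {"fingers": -0.2, "xyz": [-2.4, 0.36, 10], "angular": [0, 0, 0]}]'

```text
clock: 22.42
position: [0.4448, 0.3819, 0.1026]
ee_rot: [-0.213, 3.133, 0.001]
force: [1.0, 1.0, -0.1]
width: 0.602
```

```bash
python3 -c "
from h import *
jog([.4445,.3797,.040],3.277)"
```

```text
t 22.43 pos [0.4448 0.3819 0.1026] yaw -3.0058 -> xyz [ 0.06 -0.21  6.26] ang [0.001 0.001 0.   ] w 0.602
```

>>> jog_arm --moves '[{"fingers": -0.2, "xyz": [0, -0.1, 3], "angular": [0, 0, 0]}, {"fingers": -0.2, "xyz": [0, -0.1, 5], "angular": [0, 0, 0]}, {"fingers": -0.2, "xyz": [0, -0.1, 6.1], "angular": [0, 0, 0]}, {"fingers": -0.2, "xyz": [0, -0.1, 6.1], "angular": [0, 0, 0]}, {"fingers": 1, "xyz": [0, -0.1, 6.1], "angular": [0, 0, 0]}, {"fingers": 1, "xyz": [0, -0.1, 6.1], "angular": [0, 0, 0]}, {"fingers": 1, "xyz": [0, -0.1, 6.1], "angular": [0, 0, 0]}, {"fingers": 1, "xyz": [0, -0.1, 6.1], "angular": [0, 0, 0]}]' --grip_force 30

```text
clock: 23.42
position: [0.4449, 0.381, 0.0404]
ee_rot: [-0.213, 3.134, 0.0]
force: [-0.1, -1.2, 5.9]
width: 0.426
```

```bash
python3 -c "
from h import *
print(arm.observe()['force']);jog([.549,-.287,.18],1.52)"
```

```text
[-0.09746666 -1.20606606  5.8864429 ]
t 23.43 pos [0.4449 0.381  0.0404] yaw -3.0055 -> xyz [ -1.27 -67.59 -13.97] ang [1.000e-03 0.000e+00 1.758e+00] w 0.426
```

>>> jog_arm --moves '[{"fingers": 1, "xyz": [0, 0, -4], "angular": [0, 0, 0]}, {"fingers": 1, "xyz": [2, -2, -9], "angular": [0, 0, 0]}, {"fingers": 1, "xyz": [5, -7, -13], "angular": [0, 0, 0.15]}, {"fingers": 1, "xyz": [7, -13, -14], "angular": [0, 0, 0.32]}, {"fingers": 1, "xyz": [8, -19, -14], "angular": [0, 0, 0.5]}, {"fingers": 1, "xyz": [8, -25, -14], "angular": [0, 0, 0.68]}, {"fingers": 1, "xyz": [8, -31, -14], "angular": [0, 0, 0.86]}, {"fingers": 1, "xyz": [8, -37, -14], "angular": [0, 0, 1.04]}, {"fingers": 1, "xyz": [7, -43, -14], "angular": [0, 0, 1.22]}, {"fingers": 1, "xyz": [5, -49, -14], "angular": [0, 0, 1.4]}, {"fingers": 1, "xyz": [3, -54, -14], "angular": [0, 0, 1.58]}, {"fingers": 1, "xyz": [1, -59.5, -14], "angular": [0, 0, 1.758]}]'

```text
clock: 24.92
position: [0.5156, -0.2115, 0.1796]
ee_rot: [-2.283, -2.157, 0.001]
force: [1.0, 1.0, -3.2]
width: 0.429
```

>>> jog_arm --moves '[{"fingers": 1, "xyz": [0, 0, 0], "angular": [0, 0, 0]}, {"fingers": 1, "xyz": [0, 0, 0], "angular": [0, 0, 0]}]'

```text
clock: 25.18
position: [0.5147, -0.2093, 0.1793]
ee_rot: [-2.275, -2.164, 0.001]
force: [-0.9, 0.4, -4.2]
width: 0.424
```

```bash
python3 -c "
from h import *
s=arm.observe();print(s['force']);jog([.549,-.287,.14],1.52)"
```

```text
[-0.86597753  0.41181955 -4.16960614]
t 25.18 pos [ 0.5147 -0.2093  0.1793] yaw 1.521 -> xyz [-7.59  3.81  3.91] ang [-0.002 -0.001  0.001] w 0.424
```

>>> jog_arm --moves '[{"fingers": 1, "xyz": [-4, 2, 2], "angular": [0, 0, 0]}, {"fingers": 1, "xyz": [-7.6, 3.8, 3.9], "angular": [0, 0, 0]}, {"fingers": 1, "xyz": [-7.6, 3.8, 5.5], "angular": [0, 0, 0]}, {"fingers": 1, "xyz": [-7.6, 3.8, 6.9], "angular": [0, 0, 0]}, {"fingers": 1, "xyz": [-7.6, 3.8, 6.9], "angular": [0, 0, 0]}, {"fingers": 1, "xyz": [-7.6, 3.8, 6.9], "angular": [0, 0, 0]}]'

```text
clock: 25.92
position: [0.5499, -0.287, 0.1118]
ee_rot: [2.275, 2.165, 0.001]
force: [-0.1, -0.0, -2.7]
width: 0.429
```

```bash
python3 -c "
from h import *
s,im=grab('wrist','w10.png');jog([.549,-.287,.0925],1.52);print(s['force'])"
```

```text
t 25.98 pos [ 0.55   -0.2873  0.112 ] yaw 1.5209 -> xyz [ 0.03 -0.1   1.95] ang [0.001 0.001 0.001] w 0.426
[-0.10698637 -0.0148583  -2.70009526]
```

View pics/w10.png

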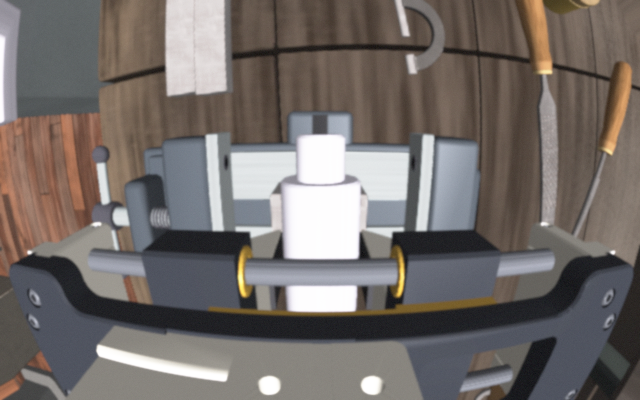

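>>> jog_arm --moves '[{"fingers": 1, "xyz": [0, -0.1, 1], "angular": [0, 0, 0]}, {"fingers": 1, "xyz": [0, -0.1, 1.5], "angular": [0, 0, 0]}, {"fingers": 1, "xyz": [0, -0.1, 1.75], "angular": [0, 0, 0]}, {"fingers": 1, "xyz": [0, -0.1, 1.75], "angular": [0, 0, 0]}, {"fingers": 1, "xyz": [0, -0.1, 1.75], "angular": [0, 0, 0]}]'

```text
clock: 26.6
position: [0.5486, -0.288, 0.0936]
ee_rot: [2.277, 2.164, -0.0]
force: [-0.6, -0.1, -3.3]
width: 0.429
```

>>> jog_arm --moves '[{"fingers": 1, "xyz": [0, 0, 0.1], "angular": [0, 0, 0]}, {"fingers": 1, "xyz": [0, 0, 0.2], "angular": [0, 0, 0]}, {"fingers": 1, "xyz": [0, 0, 0.2], "angular": [0, 0, 0]}]'

```text
clock: 26.98
position: [0.5487, -0.288, 0.0928]
ee_rot: [2.277, 2.163, -0.0]
force: [-4.1, 1.6, 8.1]
width: 0.429
```

>>> jog_arm --moves '[{"fingers": -0.2, "xyz": [0, 0, 0.2], "angular": [0, 0, 0]}, {"fingers": -0.2, "xyz": [0, 0, 0.2], "angular": [0, 0, 0]}, {"fingers": -0.2, "xyz": [0, 0, 0.2], "angular": [0, 0, 0]}, {"fingers": -0.2, "xyz": [0, 0, -2], "angular": [0, 0, 0]}, {"fingers": -0.2, "xyz": [0, 0, -6], "angular": [0, 0, 0]}, {"fingers": -0.2, "xyz": [0, 0, -12], "angular": [0, 0, 0]}, {"fingers": -0.45, "xyz": [5, -3, -12], "angular": [0, 0, -0.03]}, {"fingers": -0.45, "xyz": [10, -6, -12], "angular": [0, 0, -0.05]}, {"fingers": -0.45, "xyz": [14, -9, -12], "angular": [0, 0, -0.05]}, {"fingers": -0.45, "xyz": [16, -10, -11], "angular": [0, 0, -0.05]}, {"fingers": -0.45, "xyz": [16, -10, -11], "angular": [0, 0, -0.05]}, {"fingers": -0.45, "xyz": [16, -10, -11], "angular": [0, 0, -0.05]}]'

```text
clock: 28.48
position: [0.4574, -0.124, 0.2018]
ee_rot: [2.223, 2.219, 0.0]
force: [-0.1, -0.6, 0.0]
width: 0.722
```

```bash
python3 -c "
from h import *
s,im=grab('wrist','w11.png');jog([.4565,-.1225,.12],1.57);jog([.4565,-.1225,.022],1.57)
import pickle; pickle.dump(s,open('s11','wb'))"
```

```text
t 28.52 pos [ 0.4575 -0.1242  0.2017] yaw 1.5684 -> xyz [ 0.17 -0.11  8.17] ang [ 0.001  0.001 -0.002] w 0.723
t 28.52 pos [ 0.4575 -0.1242  0.2017] yaw 1.5684 -> xyz [ 0.18 -0.12 17.97] ang [ 0.001  0.001 -0.002] w 0.723
```

View pics/w11.png

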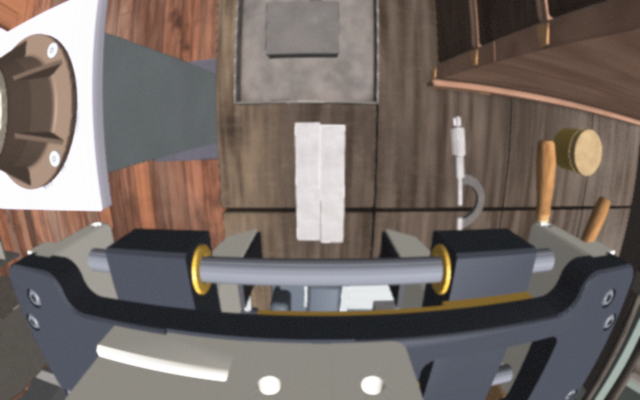

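>>> jog_arm --moves '[{"fingers": -0.45, "xyz": [0.17, -0.1, 6], "angular": [0, 0, 0]}, {"fingers": -0.45, "xyz": [0.17, -0.1, 12], "angular": [0, 0, 0]}, {"fingers": -0.45, "xyz": [0.17, -0.1, 16], "angular": [0, 0, 0]}, {"fingers": -0.45, "xyz": [0.17, -0.1, 17.6], "angular": [0, 0, 0]}, {"fingers": -0.45, "xyz": [0.17, -0.1, 17.9], "angular": [0, 0, 0]}, {"fingers": -0.45, "xyz": [0.17, -0.1, 17.9], "angular": [0, 0, 0]}, {"fingers": 1, "xyz": [0.17, -0.1, 17.9], "angular": [0, 0, 0]}, {"fingers": 1, "xyz": [0.17, -0.1, 17.9], "angular": [0, 0, 0]}, {"fingers": 1, "xyz": [0.17, -0.1, 17.9], "angular": [0, 0, 0]}, {"fingers": 1, "xyz": [0.17, -0.1, 17.9], "angular": [0, 0, 0]}, {"fingers": 1, "xyz": [0.17, -0.1, 17.9], "angular": [0, 0, 0]}]' --grip_force 58

```text
clock: 29.9
position: [0.4565, -0.1216, 0.0234]
ee_rot: [2.221, 2.219, 0.001]
force: [-0.9, 0.2, 8.2]
width: 0.56
```

```bash
python3 -c "
from h import *
print(arm.observe()['force']);jog([.444,.335,.2],1.65);jog([.444,.335,.034],3.22)"
```

```text
[-0.91198723  0.15182776  8.20794791]
t 29.9 pos [ 0.4565 -0.1216  0.0234] yaw 1.5696 -> xyz [ 45.64  -1.27 -17.71] ang [ 0.002  0.001 -0.08 ] w 0.56
t 29.9 pos [ 0.4565 -0.1216  0.0234] yaw 1.5696 -> xyz [45.66 -1.3  -1.11] ang [ 0.     0.002 -1.65 ] w 0.56
```

>>> jog_arm --moves '[{"fingers": 1, "xyz": [0, -1, -4], "angular": [0, 0, 0]}, {"fingers": 1, "xyz": [1, -4, -9], "angular": [0, 0, -0.1]}, {"fingers": 1, "xyz": [5, -6, -12], "angular": [0, 0, -0.26]}, {"fingers": 1, "xyz": [10, -6, -13], "angular": [0, 0, -0.42]}, {"fingers": 1, "xyz": [15, -6, -13], "angular": [0, 0, -0.58]}, {"fingers": 1, "xyz": [20, -6, -13], "angular": [0, 0, -0.74]}, {"fingers": 1, "xyz": [25, -6, -13], "angular": [0, 0, -0.9]}, {"fingers": 1, "xyz": [30, -6, -13], "angular": [0, 0, -1.06]}, {"fingers": 1, "xyz": [35, -5, -13], "angular": [0, 0, -1.22]}, {"fingers": 1, "xyz": [40, -4, -13], "angular": [0, 0, -1.38]}, {"fingers": 1, "xyz": [44, -3, -12], "angular": [0, 0, -1.54]}, {"fingers": 1, "xyz": [45.6, -1.3, -10.7], "angular": [0, 0, -1.64]}]'

```text
clock: 31.4
position: [0.4421, 0.3371, 0.1288]
ee_rot: [0.119, -3.138, -0.001]
force: [0.4, -1.2, -7.9]
width: 0.559
```

>>> jog_arm --moves '[{"fingers": 1, "xyz": [0, 0, 0], "angular": [0, 0, 0]}, {"fingers": 1, "xyz": [0, 0, 0], "angular": [0, 0, 0]}]'

```text
clock: 31.65
position: [0.4425, 0.3335, 0.1287]
ee_rot: [0.105, -3.138, 0.003]
force: [-0.3, -0.9, -7.4]
width: 0.562
```

```bash
python3 -c "
from h import *
s,im=grab('wrist','w12.png');jog([.444,.335,.034],3.21);print(s['force'])
import pickle; pickle.dump(s,open('s12','wb'))"
```

```text
t 31.7 pos [0.4427 0.3335 0.1291] yaw -3.0747 -> xyz [-0.15  0.16  9.51] ang [-0.002 -0.001 -0.001] w 0.558
[-0.29630131 -0.92429562 -7.3507864 ]
```

View pics/w12.png

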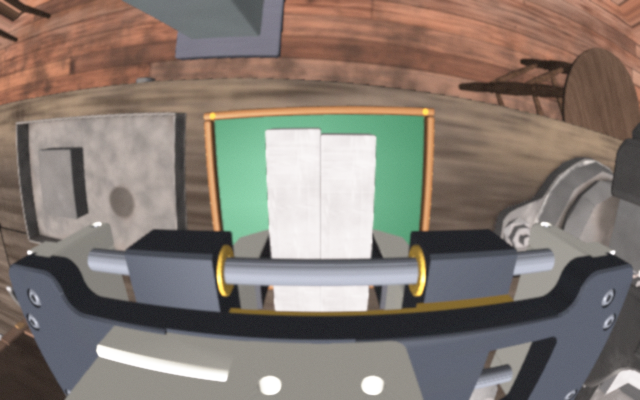

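```bash
python3 - <<'E'
from h import *
import pickle; s=pickle.load(open('s12','rb'))
f=lambda q,z:onz('wrist',q,z,s)[:2].round(4)
im=cv2.imread('pics/w12.png')
for u in (240,320,400): print(u,[tuple(im[v,u]) for v in range(106,124,2)])
for q in [(206,116),(433,110)]: print('outer corner',f(q,.02))
for q in [(293,128),(348,135)]: print('bar front top',f(q,.1257))
for q in [(266,128),(321,134),(376,135),(321,200)]: print(f(q,.1257))
E
```

```text
240 [(np.uint8(116), np.uint8(136), np.uint8(159)), (np.uint8(106), np.uint8(125), np.uint8(149)), (np.uint8(87), np.uint8(124), np.uint8(168)), (np.uint8(103), np.uint8(152), np.uint8(214)), (np.uint8(127), np.uint8(180), np.uint8(233)), (np.uint8(116), np.uint8(161), np.uint8(217)), (np.uint8(110), np.uint8(144), np.uint8(127)), (np.uint8(139), np.uint8(176), np.uint8(111)), (np.uint8(138), np.uint8(176), np.uint8(108))]
320 [(np.uint8(85), np.uint8(115), np.uint8(152)), (np.uint8(97), np.uint8(145), np.uint8(207)), (np.uint8(115), np.uint8(166), np.uint8(226)), (np.uint8(112), np.uint8(162), np.uint8(221)), (np.uint8(100), np.uint8(137), np.uint8(148)), (np.uint8(136), np.uint8(173), np.uint8(111)), (np.uint8(143), np.uint8(181), np.uint8(114)), (np.uint8(145), np.uint8(182), np.uint8(113)), (np.uint8(148), np.uint8(185), np.uint8(117))]
400 [(np.uint8(97), np.uint8(120), np.uint8(151)), (np.uint8(88), np.uint8(133), np.uint8(192)), (np.uint8(106), np.uint8(156), np.uint8(220)), (np.uint8(110), np.uint8(161), np.uint8(222)), (np.uint8(92), np.uint8(130), np.uint8(157)), (np.uint8(115), np.uint8(153), np.uint8(97)), (np.uint8(121), np.uint8(160), np.uint8(91)), (np.uint8(121), np.uint8(160), np.uint8(91)), (np.uint8(123), np.uint8(161), np.uint8(93))]
outer corner [0.373  0.2336]
outer corner [0.3556 0.4218]
bar front top [0.3779 0.3172]
bar front top [0.3795 0.3428]
[0.3785 0.3046]
[0.3799 0.3303]
[0.3784 0.356 ]
[0.4114 0.3324]
```

>>> jog_arm --moves '[{"fingers": 1, "xyz": [-0.2, 0.1, 3], "angular": [0, 0, -0.02]}, {"fingers": 1, "xyz": [-0.2, 0.1, 6], "angular": [0, 0, -0.02]}, {"fingers": 1, "xyz": [-0.2, 0.1, 8.5], "angular": [0, 0, -0.02]}, {"fingers": 1, "xyz": [-0.2, 0.1, 9.2], "angular": [0, 0, -0.02]}, {"fingers": 1, "xyz": [-0.2, 0.1, 9.3], "angular": [0, 0, -0.02]}, {"fingers": 1, "xyz": [-0.2, 0.1, 9.3], "angular": [0, 0, -0.02]}]'

```text
clock: 32.45
position: [0.4457, 0.3362, 0.0375]
ee_rot: [-0.138, 3.137, 0.001]
force: [0.4, 0.6, -8.6]
width: 0.56
```

>>> jog_arm --moves '[{"fingers": 1, "xyz": [0, 0, 0.2], "angular": [0, 0, 0]}, {"fingers": 1, "xyz": [0, 0, 0.3], "angular": [0, 0, 0]}, {"fingers": 1, "xyz": [0, 0, 0.3], "angular": [0, 0, 0]}, {"fingers": 1, "xyz": [0, 0, 0.3], "angular": [0, 0, 0]}]'

```text
clock: 32.95
position: [0.4454, 0.3358, 0.0335]
ee_rot: [-0.138, 3.138, -0.0]
force: [0.3, -0.6, -5.8]
width: 0.56
```

>>> jog_arm --moves '[{"fingers": 1, "xyz": [0, 0, 0.1], "angular": [0, 0, 0]}, {"fingers": 1, "xyz": [0, 0, 0.1], "angular": [0, 0, 0]}, {"fingers": -0.35, "xyz": [0, 0, 0.1], "angular": [0, 0, 0]}, {"fingers": -0.35, "xyz": [0, 0, 0.1], "angular": [0, 0, 0]}, {"fingers": -0.35, "xyz": [0, 0, 0.1], "angular": [0, 0, 0]}, {"fingers": -0.35, "xyz": [0, 0, -3], "angular": [0, 0, 0]}, {"fingers": -0.35, "xyz": [3, 0, -9], "angular": [0, 0, 0]}, {"fingers": -0.35, "xyz": [3, -4, -15], "angular": [0, 0, 0]}, {"fingers": -0.35, "xyz": [3, -8, -20], "angular": [0, 0, 0]}, {"fingers": -0.35, "xyz": [3, -8, -20], "angular": [0, 0, 0]}, {"fingers": -0.35, "xyz": [3, -8, -20], "angular": [0, 0, 0]}]'

```text
clock: 34.33
position: [0.4229, 0.2532, 0.2336]
ee_rot: [-0.136, 3.137, -0.0]
force: [-0.1, 0.4, -0.7]
width: 0.674
```

```bash
python3 -c "
from h import *
s,w=grab('wrist','w13.png'); _,t=grab('top','top13.png')
print(s['force'],s['width'],s['clock'],s['position'])
a=cv2.resize(w[80:250,130:450],(800,425))[...,::-1]
b=t[185:275,150:330][...,::-1]; c=t[150:270,370:470][...,::-1]
b=cv2.resize(b,(350,175)); c=cv2.resize(c,(146,175)); r=np.zeros((175,800,3),np.uint8); r[:,:350]=b; r[:,360:506]=c
cv2.imwrite('pics/c13.png',np.vstack([a,r]))"
```

```text
[-0.12166     0.40922481 -0.71255152] 0.6737941549362279 34.325 [0.42290803 0.25319779 0.23358632]
```

```bash
cat > m.py <<'E'
from h import *
def blob(n,f,s,roi,z,th=205):
    im=cv2.imread('pics/'+f); u0,u1,v0,v1=roi
    m=np.zeros(im.shape[:2],np.uint8); m[v0:v1,u0:u1]=(im[v0:v1,u0:u1].min(2)>th)*255
    c=max(cv2.findContours(m,cv2.RETR_EXTERNAL,cv2.CHAIN_APPROX_NONE)[0],key=cv2.contourArea)
    P=np.float32([onz(n,q,z,s)[:2]*1000 for q in c[:,0].astype(float)])
    print(f,cv2.boundingRect(c),cv2.minAreaRect(P)); return cv2.minAreaRect(P)
E
python3 - <<'E'
from m import *
s=arm.observe()
o=R.from_rotvec(s['ee_rot'])
blob('wrist','w13.png',s,(300,520,80,225),.03,195)
blob('top','top13.png',s,(160,232,200,262),.03,195)
im=cv2.imread('pics/w13.png')
for v in (120,150,180,210): print(v,' '.join(f'{im[v,u].min()}' for u in range(320,460,4)))
E
```

```text
w13.png (366, 151, 48, 74) ((422.0326843261719, 334.7684326171875), (86.73301696777344, 52.9966926574707), 4.517751216888428)
top13.png (183, 208, 27, 28) ((481.1026611328125, 316.51953125), (107.17173767089844, 44.37044143676758), 49.848899841308594)
120 108 97 95 94 95 90 92 93 92 89 92 89 90 86 92 93 95 92 92 87 89 93 97 104 107 103 83 84 82 77 84 81 82 82 85
150 141 141 137 137 134 133 133 132 131 129 128 125 140 192 169 164 165 164 122 112 111 108 105 103 103 102 98 95 96 96 93 91 92 89 57
180 148 148 146 143 140 141 140 137 136 132 131 128 214 246 246 248 247 249 248 245 248 248 246 187 105 100 103 101 95 95 95 93 93 89 106
210 148 145 143 142 140 137 136 135 132 129 127 126 239 249 249 251 251 243 247 249 249 251 247 109 101 101 99 99 99 94 95 93 91 76 105
```

```bash
python3 -c "
from h import *
jog([.549,-.29,.26],1.52)"
```

```text
t 34.42 pos [0.4219 0.2538 0.2323] yaw -3.0529 -> xyz [ -7.84 -55.3   -2.77] ang [-1.00e-03 -1.00e-03  1.71e+00] w 0.673
```

>>> jog_arm --moves '[{"fingers": -0.35, "xyz": [2, -5, -2.7], "angular": [0, 0, 0.17]}, {"fingers": -0.35, "xyz": [2, -11, -2.7], "angular": [0, 0, 0.35]}, {"fingers": -0.35, "xyz": [2, -17, -2.7], "angular": [0, 0, 0.53]}, {"fingers": -0.35, "xyz": [2, -23, -2.7], "angular": [0, 0, 0.71]}, {"fingers": -0.35, "xyz": [2, -29, -2.7], "angular": [0, 0, 0.89]}, {"fingers": -0.35, "xyz": [1, -35, -2.7], "angular": [0, 0, 1.07]}, {"fingers": -0.35, "xyz": [-1, -41, -2.7], "angular": [0, 0, 1.25]}, {"fingers": -0.35, "xyz": [-4, -46, -2.7], "angular": [0, 0, 1.43]}, {"fingers": -0.35, "xyz": [-6, -51, -2.7], "angular": [0, 0, 1.6]}, {"fingers": -0.35, "xyz": [-7.8, -55.3, -2.7], "angular": [0, 0, 1.71]}, {"fingers": -0.35, "xyz": [-7.8, -55.3, -2.7], "angular": [0, 0, 1.71]}, {"fingers": -0.35, "xyz": [-7.8, -55.3, -2.7], "angular": [0, 0, 1.71]}]'

```text
clock: 35.92
position: [0.549, -0.2884, 0.2588]
ee_rot: [-2.272, -2.166, 0.0]
force: [-0.4, 0.7, -0.4]
width: 0.675
```

```bash
python3 - <<'E'
from m import *
s,im=grab('wrist','w14.png'); jog([.549,-.29,.26],1.52)
im=im[...,::-1]
m=im.min(2).astype(int)
for v in range(128,250,6): print(v,' '.join(f'{m[v,u]}' for u in range(280,362,3)))
E
```

```text
t 35.98 pos [ 0.5489 -0.2882  0.2594] yaw 1.5233 -> xyz [-0.18  0.02 -0.06] ang [-0.002 -0.001  0.003] w 0.675
128 82 80 72 72 71 52 78 87 138 153 187 240 250 251 252 253 252 239 187 184 140 97 99 97 91 76 67 70
134 102 101 99 100 100 97 101 105 126 136 207 253 254 254 254 255 254 252 165 154 122 104 104 101 99 99 90 93
140 233 233 233 234 233 234 234 235 234 233 221 253 254 254 254 255 255 253 235 235 235 234 234 235 234 241 241 240
146 234 234 232 234 234 235 234 233 231 229 224 254 254 254 254 255 255 252 233 236 237 237 238 237 238 238 237 237
152 236 236 236 236 236 236 238 212 224 251 254 254 254 254 254 254 254 254 254 254 246 238 238 237 238 237 237 238
158 235 235 234 235 235 187 131 143 227 252 254 254 254 255 254 254 254 255 255 254 222 132 191 236 237 236 238 236
164 234 234 235 236 235 232 229 199 226 252 254 254 254 255 254 254 254 255 255 254 235 221 226 237 239 240 239 239
170 152 152 156 155 183 225 222 209 226 252 254 254 254 255 254 254 254 255 255 254 236 227 229 199 177 180 181 183
176 150 151 152 153 183 228 223 208 228 252 254 254 254 255 255 254 254 255 255 25
[... 606 characters left out ...]
238 237
212 225 226 225 225 227 226 227 211 229 253 254 254 254 255 255 254 254 255 255 253 235 232 231 232 232 236 236 234
218 64 73 80 80 75 68 66 91 228 253 254 254 255 255 255 254 254 255 255 253 136 72 71 70 71 71 65 64
224 63 68 72 76 75 68 65 74 121 161 232 254 254 255 254 254 254 248 190 153 96 66 70 67 71 74 60 62
230 62 64 68 72 77 66 61 60 85 117 197 254 254 254 254 255 254 232 105 94 65 69 68 67 74 76 60 60
236 66 65 71 74 74 69 63 63 62 72 190 254 254 254 254 255 254 222 73 64 62 64 71 69 70 76 61 59
242 68 67 65 71 73 65 63 62 54 71 71 103 167 194 195 175 107 64 70 61 61 64 73 70 73 73 63 60
248 72 65 64 68 71 67 61 61 47 69 68 68 67 72 65 64 66 65 68 62 60 62 72 71 69 68 62 59
```

```bash
python3 - <<'E'
from h import *
s=arm.observe()
im=cv2.imread('pics/w14.png').min(2).astype(int)
f=lambda q,z:onz('wrist',q,z,s)[:2]
sub=lambda a,t:next(i+(a[i]-t)/(a[i]-a[i+1]) for i in range(len(a)-1) if (a[i]-t)*(a[i+1]-t)<=0 and a[i]!=a[i+1])
C=[]
for v in (160,185,212):
    L=321-sub(im[v,321:270:-1],242); Rr=321+sub(im[v,321:370],244)
    a,b=f((L,v),.086),f((Rr,v),.086); C.append((a+b)/2); print(v,L,Rr,np.linalg.norm(a-b)*1e3,C[-1])
d=C[0]-C[-1]; print('axis dir',np.arctan2(d[1],d[0]))
for u in (312,321,330): print('rows',u,[v for v in range(105,250) if abs(im[v,u]-im[v+1,u])>35])
for u in (304,305,337,338): print('sh',u,im[144:156,u],im[216:228,u])
print('end face tops',f((321,125),.09),f((321,241),.082),'shoulders',f((305,149),.082),f((305,221),.082))
print('V edges',f((292.5,178),.07),f((348,178),.07))
E
```

```text
160 305.14285714285717 339.04 34.62654915446243 [ 0.55122652 -0.2586324 ]
185 304.9375 338.8 35.15163747503275 [ 0.54975325 -0.28473472]
212 304.8666666666667 339.0 36.242972202869055 [ 0.54843349 -0.31396834]
axis dir 1.5203651159271836
rows 312 [239, 240, 241]
rows 321 [125, 126, 241, 242, 243]
rows 330 [239, 240]
sh 304 [235 235 231 222 200 191 205 219 224 226 225 224] [228 227 228 226 219 198 159 132 121 117 117 113]
sh 305 [236 236 230 220 196 196 220 233 238 240 240 239] [244 243 244 243 241 232 200 157 137 128 127 124]
sh 337 [236 236 236 229 219 229 247 253 254 254 254 254] [253 253 253 252 250 238 208 166 153 148 146 139]
sh 338 [237 237 237 231 223 229 246 252 253 254 253 253] [245 245 244 239 227 202 165 147 137 134 132 129]
end face tops [ 0.55183728 -0.22285986] [ 0.54576634 -0.34869102] shoulders [ 0.53419986 -0.24685501] [ 0.52955663 -0.3244909 ]
V edges [ 0.51810522 -0.27874921] [ 0.57837957 -0.28166066]
```

```bash
python3 - <<'E'
from h import *
a=cv2.imread('pics/top0.png',0); b=cv2.imread('pics/top13.png',0)
for n,(u,v,w) in {'mic':(343,172,24),'tin':(455,177,16)}.items():
    t=a[v-w//2:v+w//2,u-w:u+w]; r=cv2.matchTemplate(b[v-w//2-15:v+w//2+15,u-w-15:u+w+15],t,cv2.TM_CCOEFF_NORMED); print(n,cv2.minMaxLoc(r)[1::2])
s=arm.observe(); print(s['clock'],s['force'],s['width']); print(job.sign_off())
E
```

```text
mic (0.9978635907173157, (15, 15))
tin (0.9993577003479004, (15, 15))
35.975 [-0.3225154  -0.49633986  0.59967716] 0.6753774954112922
the job is handed in; nothing more can be done
None
```

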